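# Scoop the counters into the geometry box and shut it

## Robot

A 7-joint arm with a two-finger parallel gripper is mounted at the origin on the work surface. World frame = base frame: x ahead of the robot, y to its left, z up, the work surface at z = 0. Lengths are in m, angles in rad, forces in N, time in s.
With the tool pointing down it reaches from about 0.425 to 1.025 m from the base axis. Payload 9.4 kg.
Tool frame: the origin (TCP) lies at the very end of the fingers, on their centre line; the grasp point (between the pads) lies 19 mm behind it; z points along the fingers, y is the line along which they close (so a half turn about z gives the same grasp; the last joint's range is limited). The gripper opens to 93 mm and grips with 3 to 60 N. Pads are 15 mm wide; open, the fingers measure 128 mm over their backs; the gripper's body (75 mm by 188 mm) begins 65 mm behind the grasp point.
Start: joints at [1.122, 0.599, -0.003, 1.599, 0.002, 0.943, -0.08], TCP at [0.263, -0.675, 0.219] pointing down, gripper open.
Joint ranges: [-2.57, 2.57], [-0.35, 1.97], [-1.29, 1.29], [0.11, 2.56], [-1.05, 4.19], [0.11, 1.86], [-2.63, 2.63]. Speed limits (rad/s): [2.22, 2.22, 3.01, 3.01, 3.14, 3.14, 3.14].

## Interface

Orientations are given as a 3x3 rotation matrix whose columns are the frame's x, y, z axes.
In Python, from station import robot gives the robot as it stands. The module is installed in compiled form; this text tells all that it offers.
- The arm moves only by the tool servo_tool, never from a script. Its arguments are lists of equal length, an entry for each row: "travel": the shift along the tool's x, y, z in m, a list of three; "twist": the turn, a rotation vector about the tool's x, y, z in rad, a list of three; "claw": the opening, from -1 (shut) to 1 (fully open). In form: {"travel": [[dx, dy, dz], ...], "twist": [[wx, wy, wz], ...], "claw": [claw, ...]}. A call has 1 to 10 rows; each row shifts and turns the commanded pose from where the row before left it, along the tool's axes as they then stand; what a row does not reach is not made up. A row lasts 1/12 s, in which the tool goes at most 41.7 mm and 7.16 degrees, less where a joint would pass 70% of its speed; a pose out of reach is approached as far as the arm can. A call is refused whole if a number of a shift passes 0.0417 or a number of a turn 0.125, either way. A call with a gripper value outside its range is refused whole. The fingers move at their own pace and stop on an object; "grip_force" is the grip in N (left out, the last holds). Time passes only in rows, so rows that do not move let the fingers close. It gives the time, the measured TCP pose, the force, the opening and the grip force at its end, in the units of the state.
- robot.get_state(): the state, without advancing time (a new reading comes with each control period).
- robot.read_camera(name): name is "side" or "top" or "wrist"; returns (picture, depth): 400x640x3 uint8, red, green, blue; 400x640 float32, m along the optical axis (not along the pixel's ray), 0 where there is no reading.
- robot.camera_model(name): a dict with "mtx" (3x3 intrinsics, pixels), "T" (4x4, takes a point from camera to world coordinates); the wrist camera has in their place "tool_from_camera" (4x4, takes a point from camera to tool coordinates, whose origin is the TCP and whose axes are the flange's). Camera axes: x right, y up, looking along -z (the intrinsics and any distortion apply to the point x, -y, -z); pixel columns grow to the right and rows downward; lengths in m; the calibration is good to about 2 mm. A picture is of the moment at which its call begins: read the wrist's pose just before it. camera_model takes no time and is no camera call.
- robot.job_done(): hands the job in; it is judged then, once.
Trained networks look in the newest picture that a camera, given by its name, has taken for a name from the list of things; names that differ only in an ending like _2 or _b are one class to them, and where a whole thing is asked for, a point or a joint stands for the part that bears it (a point fixed in the world has none). Each returns a list of dicts, best first, with "p" (0 to 1); they miss things now and then, are a little off and sometimes report something else, mostly with a low value. They report only what shows in the picture. A call takes as long as a camera call.
- robot.find_in(query, camera): "point" ([column, row] in pixels, amid what is visible of it).
The state is a dict: "time": time; "joint_positions": joint angles; "qvel": joint speeds; "tau": joint torques, N m; "tcp_pos": TCP position; "eef_rot": TCP orientation; "ft_force": force on the tool from outside, world axes, zero at the start; "wrist_torque": the same for the moment, N m; "finger_gap": finger opening in m; "gripper_force": force on a finger pad.
Only numpy, scipy, OpenCV 4.12 (cv2) and the standard library are available. Lean on these libraries where they do the work, as an engineer would, in place of code of your own. Each camera call takes 0.05 s, during which the arm holds its last target. There are 200 camera calls.

## Task

Pick up the orange scoop, scoop the three round counters out of the three-sided metal rim and tip them into the open red geometry box, without touching a counter with the gripper or arm. Then set the scoop down flat on the desk, slide the box's lid fully shut, and leave the other things on the desk where they are.

Things in the scene. Friction and masses are not known exactly. Their poses are not given: they have to be found in the camera images.
- scoop: Loose orange scoop, 189 mm long. Origin: underside, under the pan's middle; x forward to the lip, z up. Pan 100 x 100 mm, floor 2.5 mm (1.2 mm at the lip), open at the front lip x=+50; 3 mm walls: back 35 mm high, sides 30 mm high up to x=+3, 16 mm up to x=+31, none beyond. Behind it a black level handle bar 18 mm wide, z 48 to 68, from x=-47 to -139.
- scoop_lip (a point): Middle of the scoop's front lip, on its underside (scoop x=+50, z=0). Axes as the scoop's.
- scoop_grip (a point): Point in the middle of the scoop's handle bar where it balances well enough to hold: 80 mm behind the scoop's origin (x=-80), 58 mm up. Axes as the scoop's.
- geobox: Red geometry-set box fixed to the desk, 172 (x) x 128 (y) x 50 (z) mm outside, walls and floor 4 mm. Origin: underside, centre. Its x axis points away from the robot; its lid slides along x and uncovers the near part of the box.
- lid (a joint): Sliding lid of the red box (172 x 124 x 4 mm, its top 54 mm above the desk): metres it stands open towards the box's +x; 0 = shut, 0.135 = end stop. At d metres open, the box is uncovered from its near end (x=-86 mm) to x=-86 mm+d. Slides with about 1.2 N friction and stays where left.
- lid_ridge (a point): Top centre of the white ridge across the lid, 30 mm on the near side of its middle (10 mm along x, 80 mm along y, 16 mm high above the lid; its top is 70.5 mm above the desk). Moves with the lid; at box x=-30 mm when shut, at -30 mm plus the lid's opening else. Push on its far side to shut the lid. Axes as the box's.
- rim: Three-sided aluminium rim screwed to the desk, open at its mouth, which faces the robot; the desk itself is its floor. Walls 6 mm thick, 35 mm high. Inside 116 mm wide (y) and 130 mm deep (x). Origin on the desk 15 mm in front of the middle of the mouth; x points into the rim, so the mouth is at x=15 mm and the inner face of the back wall at x=145 mm.
- rim_back (a point): Foot of the middle of the inner face of the rim's back wall, on the desk. Axes as the rim's: x points from the mouth to the back wall.
- counter0: Blue polished plastic maths counter, a round disc with bevelled edges, 40 mm across, 20 mm thick, 20 g, slippery (friction about 0.3), lying flat in the rear part of the rim. Origin at its centre.
- counter1: Yellow polished plastic maths counter, a round disc with bevelled edges, 40 mm across, 20 mm thick, 20 g, slippery (friction about 0.3), lying flat in the rear part of the rim. Origin at its centre.
- counter2: Green polished plastic maths counter, a round disc with bevelled edges, 40 mm across, 20 mm thick, 20 g, slippery (friction about 0.3), lying flat in the rear part of the rim. Origin at its centre.
- glass_cube: Bystander: loose clear glass cube, 60 mm. Origin: centre of underside.
- pencil: Bystander: mechanical pencil, 155 mm long, 9 mm thick, lying between two of the task's things. Origin: underside near the middle; x along it.
- clip: Bystander: empty aluminium clip, 76 x 70 mm, 16 mm high. Origin: underside centre.
- mug: Bystander: blue ceramic mug, 80 mm across, 90 mm high. Origin: centre of underside.
- eraser: Bystander: white eraser, 60 x 24 x 14 mm. Origin: centre of underside.
- tape_roll: Bystander: yellow roll, a ring 90 mm across, 20 mm high, lying flat. Origin: centre of underside.

How it is judged:
On the way, in this order (a step that is already met when the one before it is completed fails the run):
1. at least one counter lies in the pan of the scoop, with the scoop lifted so that its origin is more than 50 mm above the desk (height (world z) of scoop above 0.05 m and ((x of counter0 in the frame of scoop between -0.05 and 0.05 m and y of counter0 in the frame of scoop between -0.05 and 0.05 m and z of counter0 in the frame of scoop between 0 and 0.05 m) or (x of counter1 in the frame of scoop between -0.05 and 0.05 m and y of counter1 in the frame of scoop between -0.05 and 0.05 m and z of counter1 in the frame of scoop between 0 and 0.05 m) or (x of counter2 in the frame of scoop between -0.05 and 0.05 m and y of counter2 in the frame of scoop between -0.05 and 0.05 m and z of counter2 in the frame of scoop between 0 and 0.05 m))), for 0.2 s.
2. all three counters are inside the red box (x of counter0 in the frame of geobox between -0.082 and 0.082 m and y of counter0 in the frame of geobox between -0.06 and 0.06 m and z of counter0 in the frame of geobox between 0 and 0.05 m and x of counter1 in the frame of geobox between -0.082 and 0.082 m and y of counter1 in the frame of geobox between -0.06 and 0.06 m and z of counter1 in the frame of geobox between 0 and 0.05 m and x of counter2 in the frame of geobox between -0.082 and 0.082 m and y of counter2 in the frame of geobox between -0.06 and 0.06 m and z of counter2 in the frame of geobox between 0 and 0.05 m), for 0.2 s.
At the end, for the whole second after the job is handed in: All three counters lie at rest inside the red box, its lid is shut to within 5 mm, and the scoop stands released and at rest on the desk the right way up (origin less than 8 mm above the desk, tilted less than 0.1 rad) (all of step 2 and value of joint lid below 0.005 m and height (world z) of scoop below 0.008 m and angle between scoop's own z axis and vertical below 0.1 rad and linear speed of each of counter0, counter1, counter2, scoop below 0.03 m/s); the robot touches nothing.
It fails at once if the gripper or arm touches a counter (more than 0.3 N) (contact force between any of the fingers, the arm and counter0 above 0.3 N or contact force between any of the fingers, the arm and counter1 above 0.3 N or contact force between any of the fingers, the arm and counter2 above 0.3 N).
It fails at once if a bystander (glass cube, pencil, clip, mug, eraser, tape roll) is moved more than 20 mm (distance of any of glass_cube, pencil, clip, mug, eraser, tape_roll from where it was at the start of the episode above 0.02 m).
It also fails if it takes over 72 s, if anything falls off the work surface, if the arm or the gripper's body presses on something with over 40 N, if the wrist force passes 120 N, or if a joint passes its speed limit or range.

## Working session

There is one attempt and no reset: what is moved stays moved. The work goes in short steps, Python scripts to look and compute and a tool call to move; the robot and the scene stay as the last step left them, time stands still between calls to the robot, and variables do not carry over. Pictures are saved under pics/ and viewed, at most 11 in all, crops included, and the job is handed in when it is done.

Besides the shell and the picture viewer there is one more tool, called after ">>>" as name(argument=value, ...) on one line, values as JSON. servo_tool: Moves the arm, as the interface text tells. Its arguments: {"type":"object","properties":{"travel":{"type":"array"},"twist":{"type":"array"},"claw":{"type":"array"},"grip_force":{"type":"number"}},"required":["travel","twist","claw"]}

```bash
mkdir -p pics; cat > h.py <<'E'
import numpy as np, cv2
from station import robot
def W(cam,px,depth,st=None):
    m=robot.camera_model(cam);K=m["mtx"];u,v=px
    d=depth
    p=np.array([(u-K[0,2])*d/K[0,0],-(v-K[1,2])*d/K[1,1],-d,1])
    if "T" in m: return (m["T"]@p)[:3]
    st=st or robot.get_state()
    T=np.eye(4);T[:3,:3]=st["eef_rot"];T[:3,3]=st["tcp_pos"]
    return (T@m["tool_from_camera"]@p)[:3]
def cloud(cam,dep,st=None):
    m=robot.camera_model(cam);K=m["mtx"];v,u=np.mgrid[:400,:640];d=dep
    p=np.stack([(u-K[0,2])*d/K[0,0],-(v-K[1,2])*d/K[1,1],-d,np.ones_like(d)],-1)
    if "T" in m: T=m["T"]
    else:
        T=np.eye(4);T[:3,:3]=st["eef_rot"];T[:3,3]=st["tcp_pos"];T=T@m["tool_from_camera"]
    return (p@T.T)[...,:3]
E
python3 - <<'E'
from h import *
np.set_printoptions(precision=3,suppress=True)
out=[]
s=robot.get_state();print(s["time"],s["tcp_pos"],s["eef_rot"])
for c in ["top","side"]:
    im,d=robot.read_camera(c);P=cloud(c,d);np.savez(c+".npz",im=im,d=d,P=P)
    cv2.imwrite(f"pics/{c}0.png",im[...,::-1])
    m=robot.camera_model(c);print(c,m["mtx"][0,0],m["T"][:3,3],m["T"][:3,2],[k for k in m])
    for q in ["scoop","geobox","lid_ridge","rim","counter0","counter1","counter2","glass_cube","pencil","clip","mug","eraser","tape_roll"]:
        for r in robot.find_in(q,c)[:2]:
            u,v=map(int,np.round(r["point"]))
            print(q,round(r["p"],2),(u,v),P[v,u])
print(robot.get_state()["time"])
E
```

```text
0.0 [ 0.263 -0.675  0.218] [[ 0.932  0.363 -0.001]
 [ 0.363 -0.932  0.001]
 [-0.    -0.002 -1.   ]]
top 463.15454326408747 [0.484 0.014 1.334] [-0.066 -0.01   0.998] ['mtx', 'T']
scoop 0.93 (246, 205) [0.544 0.243 0.007]
geobox 0.92 (328, 178) [0.616 0.007 0.051]
geobox 0.17 (174, 264) [0.377 0.449 0.004]
lid_ridge 0.89 (328, 162) [0.661 0.007 0.054]
lid_ridge 0.67 (404, 153) [ 0.69  -0.21   0.019]
rim 0.9 (421, 147) [ 0.709 -0.263  0.003]
counter0 0.66 (423, 156) [ 0.68  -0.264  0.023]
counter0 0.48 (415, 170) [ 0.64  -0.24   0.022]
counter1 0.66 (423, 156) [ 0.68  -0.264  0.023]
counter1 0.48 (415, 170) [ 0.64  -0.24   0.022]
counter2 0.66 (423, 156) [ 0.68  -0.264  0.023]
counter2 0.48 (415, 170) [ 0.64  -0.24   0.022]
glass_cube 0.97 (171, 187) [0.593 0.441 0.063]
glass_cube 0.2 (413, 170) [ 0.64  -0.235  0.021]
pencil 0.65 (422, 143) [ 0.716 -0.26   0.029]
pencil 0.49 (425, 154) [ 0.686 -0.27   0.021]
clip 0.17 (425, 155) [ 0.682 -0.268  0.028]
mug 0.62 (175, 266) [0.371 0.446 0.006]
mug 0.62 (488, 185) [ 0.598 -0.453  0.003]
eraser 0.68 (376, 219) [ 0.502 -0.128  0.017]
tape_ro
[... 242 characters left out ...]
009 0.055]
lid_ridge 0.41 (257, 321) [0.589 0.471 0.054]
rim 0.64 (306, 175) [ 0.65  -0.176  0.031]
counter0 0.57 (303, 165) [ 0.683 -0.261  0.02 ]
counter0 0.52 (312, 171) [ 0.643 -0.232  0.016]
counter1 0.57 (303, 165) [ 0.683 -0.261  0.02 ]
counter1 0.52 (312, 171) [ 0.643 -0.232  0.016]
counter2 0.57 (303, 165) [ 0.683 -0.261  0.02 ]
counter2 0.52 (312, 171) [ 0.643 -0.232  0.016]
glass_cube 0.69 (254, 322) [0.594 0.476 0.055]
pencil 0.78 (343, 245) [0.469 0.127 0.001]
clip 0.71 (300, 334) [0.503 0.452 0.012]
mug 0.81 (363, 329) [0.369 0.471 0.084]
eraser 0.68 (287, 197) [0.662 0.003 0.054]
eraser 0.54 (347, 193) [ 0.499 -0.11   0.019]
tape_roll 0.65 (335, 152) [ 0.591 -0.382  0.02 ]
1.4
```

View pics/top0.png

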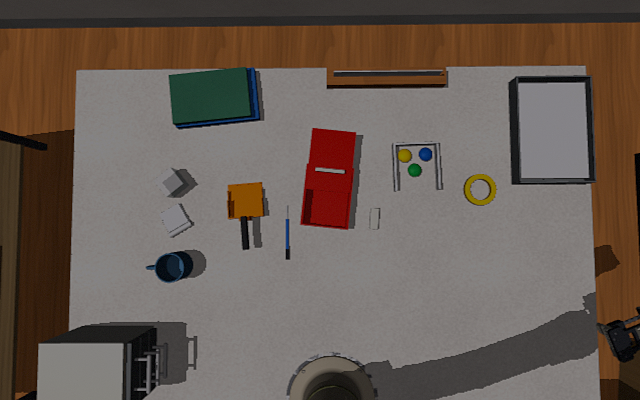

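View pics/side0.png

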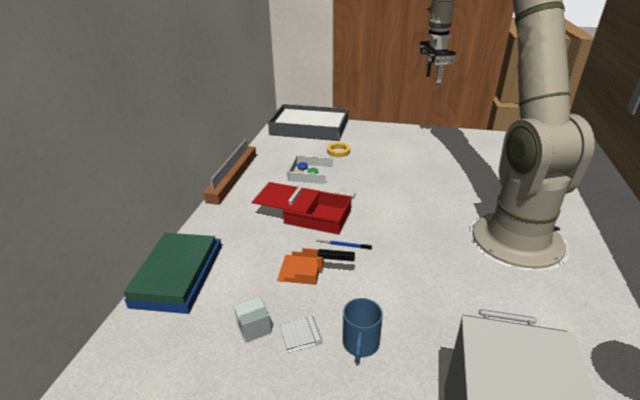

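The top view shows the scoop pan at (246,200) with its handle at (245,232), the box at (328,178) with its lid open, and the rim at (417,165). Inside the rim are yellow (405,156), blue (425,154) and green (415,170). Next I'll fit the poses from the depth clouds.

```bash
python3 - <<'E'
import numpy as np,cv2
np.set_printoptions(precision=4,suppress=True)
z=np.load("top.npz");im=z["im"];P=z["P"];h=cv2.cvtColor(im,cv2.COLOR_RGB2HSV).astype(int)
Z=P[...,2]
v,u=np.mgrid[:400,:640]
def box(a,b,c,d): return (u>=a)&(u<=b)&(v>=c)&(v<=d)
def rect(n,m):
    q=P[m]; 
    if len(q)<3: print(n,len(q));return
    r=cv2.minAreaRect(q[:,:2].astype(np.float32)); print(n,len(q),"c",np.array(r[0]),"size",np.array(r[1]),"ang",round(r[2],2),"z",np.percentile(q[:,2],[2,50,98]))
print("desk z",np.median(Z[box(260,280,260,300)]))
orange=(h[...,0]>8)&(h[...,0]<24)&(h[...,1]>150)
S=box(215,280,170,255)
rect("pan floor",orange&S&(Z<0.012))
rect("pan",orange&S)
rect("handle",S&(Z>0.055))
q=P[S&(Z>0.055)];x=q[:,:2];cc=x.mean(0);w=np.linalg.svd(x-cc)[2][0];print("handle dir",cc,w,np.degrees(np.arctan2(w[1],w[0])))
red=((h[...,0]<6)|(h[...,0]>174))&(h[...,1]>150)
B=box(290,370,115,240)
rect("red>.03",red&B&(Z>0.03)); rect("lid>.048..",red&B&(Z>0.0515)&(v<175))
rect("ridge",B&(Z>0.0615)); 
R=box(380,455,130,205)
rect("rim",R&(Z>0.026))
for n,a,b in(("yellow",22,34),("blue",100,125),("green",45,85)):
    rect(n,R&(h[...,0]>a)&(h[...,0]<b)&(h[...,1]>120)&(Z>0.014))
# handle line profile
for r in range(212,252,4): print(r,[f"{Z[r,k]:.3f}" for k in range(236,258,2)])
big=cv2.resize(im[105:265,220:460],None,fx=3.3,fy=3.3,interpolation=cv2.INTER_CUBIC)
cv2.imwrite("pics/crop.png",big[...,::-1])
E
```

```text
desk z 0.0007473023630684139
pan floor 1074 c [0.5603 0.2459] size [0.0969 0.0996] ang 3.9 z [-0.0019  0.0033  0.0092]
pan 1191 c [0.5509 0.1546] size [0.2906 0.1139] ang 85.95 z [-0.0019  0.0036  0.0502]
handle 266 c [0.4937 0.1403] size [0.0901 0.2376] ang 16.29 z [0.0563 0.0682 1.3342]
handle dir [0.468  0.2254] [-0.0722  0.9974] 94.14254441181221
red>.03 2856 c [0.6167 0.0054] size [0.1317 0.2716] ang 83.52 z [0.0478 0.0552 0.0608]
lid>.048.. 1755 c [0.6177 0.0053] size [0.1298 0.2681] ang 83.52 z [0.0518 0.0557 0.0611]
ridge 157 c [0.6133 0.0209] size [0.1113 0.2445] ang 73.63 z [0.0617 0.0712 1.3342]
rim 389 c [ 0.6178 -0.1387] size [0.1631 0.3715] ang 17.62 z [0.0268 0.0352 1.3342]
yellow 125 c [ 0.6841 -0.2108] size [0.0342 0.0349] ang 88.67 z [0.0142 0.0194 0.0242]
blue 121 c [ 0.6047 -0.127 ] size [0.0526 0.3672] ang 32.53 z [0.0145 0.0191 0.027 ]
green 125 c [ 0.6422 -0.2381] size [0.0322 0.0348] ang 2.36 z [0.0146 0.0188 0.0245]
212 ['0.005', '0.007', '0.001', '0.002', '0.005', '0.007', '0.003', '0.004', '0.003', '0.005', '0.003']
216 ['0.002', '0.000', '0.000', '0.005', 
[... 218 characters left out ...]
, '0.068', '0.005', '-0.001', '0.003', '-0.003', '-0.001']
228 ['0.004', '-0.001', '0.060', '0.066', '0.069', '0.069', '0.001', '0.001', '-0.002', '-0.002', '-0.001']
232 ['0.001', '-0.001', '-0.002', '0.065', '0.063', '0.069', '0.000', '-0.001', '-0.004', '0.002', '0.003']
236 ['-0.003', '-0.001', '0.000', '0.074', '0.068', '0.069', '0.002', '-0.001', '0.001', '0.004', '-0.000']
240 ['-0.001', '0.001', '0.003', '0.071', '0.068', '0.067', '0.056', '0.004', '0.005', '-0.002', '-0.002']
244 ['0.002', '0.000', '0.007', '0.069', '0.063', '0.068', '0.060', '0.005', '-0.003', '-0.001', '0.002']
248 ['0.005', '0.001', '0.001', '0.069', '0.068', '0.066', '0.070', '0.001', '-0.000', '0.003', '0.003']
```

View pics/crop.png

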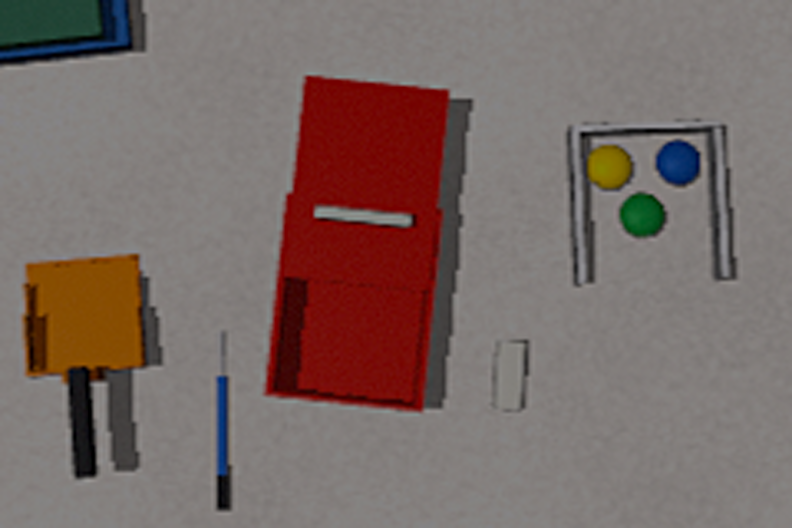

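The crop confirms the layout: the lid is about 100 mm open, and all three counters sit in the rear of the rim. Some pixels have no depth and skewed the fits, so I'll drop those and refit.

```bash
python3 - <<'E'
import numpy as np,cv2
np.set_printoptions(precision=4,suppress=True)
z=np.load("top.npz");im=z["im"];P=z["P"];h=cv2.cvtColor(im,cv2.COLOR_RGB2HSV).astype(int)
Z=P[...,2].copy();ok=(Z<0.1)
v,u=np.mgrid[:400,:640]
def box(a,b,c,d): return ok&(u>=a)&(u<=b)&(v>=c)&(v<=d)
def clean(m): 
    m=m.astype(np.uint8);n,l,s,_=cv2.connectedComponentsWithStats(m);return l==1+np.argmax(s[1:,4])
def rect(n,m):
    m=clean(m);q=P[m];r=cv2.minAreaRect(q[:,:2].astype(np.float32)); print(n,len(q),"c",np.array(r[0]),"mean",q[:,:2].mean(0),"size",np.array(r[1]),"ang",round(r[2],2),"z",np.percentile(q[:,2],[2,50,98]))
    return q
orange=(h[...,0]>8)&(h[...,0]<24)&(h[...,1]>150)
S=box(215,280,170,255)
rect("pan floor",orange&S&(Z<0.012)); rect("pan",orange&S)
q=rect("handle",S&(Z>0.055));w=np.linalg.svd(q[:,:2]-q[:,:2].mean(0))[2][0];print(w,np.degrees(np.arctan2(w[1],w[0])))
red=((h[...,0]<6)|(h[...,0]>174))&(h[...,1]>150)
B=box(290,370,115,240)
rect("box+lid",red&B&(Z>0.03)); rect("ridge",B&(Z>0.0635))
rect("lid",red&B&(Z>0.045)&(Z<.063))
R=box(380,455,130,205)
q=rect("rim",R&(Z>0.024)&(h[...,1]<90))
for n,a,b in(("yellow",22,34),("blue",100,125),("green",45,85)):
    rect(n,R&(h[...,0]>a)&(h[...,0]<b)&(h[...,1]>120)&(Z>0.012))
# rim walls: fit lines
for n,m in (("left",R&(Z>.02)&(u<400)&(v>150)),("right",R&(Z>.02)&(u>434)&(v>150)),("back",R&(Z>.02)&(v<150)&(u>398)&(u<436))):
    q=P[m][:,:2]; 
    l=cv2.fitLine(q.astype(np.float32),cv2.DIST_HUBER,0,.01,.01).ravel();print(n,len(q),l,np.degrees(np.arctan2(l[1],l[0])))
E
```

```text
pan floor 1060 c [0.5604 0.2454] mean [0.5609 0.2482] size [0.0955 0.0997] ang 4.84 z [-0.0019  0.0033  0.0091]
pan 1187 c [0.5546 0.2449] mean [0.5581 0.246 ] size [0.1071 0.0997] ang 4.86 z [-0.0019  0.0036  0.0426]
handle 251 c [0.4662 0.2413] mean [0.467 0.238] size [0.0907 0.0279] ang 1.64 z [0.0562 0.068  0.0745]
[-0.9967 -0.0816] -175.31742042165635
box+lid 2825 c [0.6167 0.0054] mean [0.6556 0.0001] size [0.1317 0.2716] ang 83.52 z [0.0478 0.0552 0.0606]
ridge 111 c [0.6358 0.0044] mean [0.6353 0.0042] size [0.0777 0.0105] ang 83.88 z [0.0648 0.0711 0.0768]
lid 2775 c [0.6167 0.0053] mean [ 0.6579 -0.0006] size [0.1317 0.2716] ang 83.44 z [0.0488 0.0552 0.0605]
rim 385 c [ 0.6513 -0.2412] mean [ 0.6676 -0.2429] size [0.1362 0.1294] ang 1.52 z [0.0247 0.0349 0.0405]
yellow 134 c [ 0.6843 -0.2106] mean [ 0.684  -0.2099] size [0.0348 0.0351] ang 84.0 z [0.0131 0.0191 0.0242]
blue 133 c [ 0.6873 -0.271 ] mean [ 0.6873 -0.2707] size [0.0349 0.0356] ang 0.01 z [0.013  0.0188 0.0253]
green 131 c [ 0.6426 -0.2381] mean [ 0.6419 -0.2385] size [0.0325 0.0352] ang 0.65 z [0.013  0.0188 0.0243]
left 115 [ 0.9998  0.0178  0.6397 -0.1796] 1.0170981
right 137 [ 0.9998  0.0205  0.6426 -0.3007] 1.1738093
back 119 [ 0.0048 -1.      0.7149 -0.248 ] -89.72381
```

```bash
cat > plan.py <<'E'
import numpy as np, json, sys
from scipy.spatial.transform import Rotation as Ro, Slerp
from station import robot
def toolR(yaw,pitch=0):   # yaw deg of tool x; pitch deg = lip down (about scoop +y)
    B=np.diag([1.,-1,-1]); return Ro.from_euler("ZY",[yaw,pitch],degrees=True).as_matrix()@B
def plan(wps,start=None):
    """wps: (grasp-point pos, yaw, pitch, nrows). prints tool-frame rows"""
    s=robot.get_state(); R=np.array(s["eef_rot"]);p=np.array(s["tcp_pos"])
    if start: R=toolR(start[1],start[2]);p=np.array(start[0])+.019*R[:,2]
    print("t",round(s["time"],2),"tcp",p.round(4),"grasp",(p-.019*R[:,2]).round(4)); T=[];W=[]
    for g,yaw,pit,n in wps:
        R1=toolR(yaw,pit);g0=p-.019*R[:,2];sl=Slerp([0,1],Ro.from_matrix([R,R1]))
        for k in range(1,n+1):
            Rk=sl(k/n).as_matrix();pk=g0+(np.array(g)-g0)*k/n+.019*Rk[:,2]
            T.append([round(float(x),4)+0. for x in R.T@(pk-p)]);W.append([round(float(x),4)+0. for x in Ro.from_matrix(R.T@Rk).as_rotvec()])
            p,R=pk,Rk
    for i in range(0,len(T),10): print(json.dumps({"travel":T[i:i+10],"twist":W[i:i+10]}))
    m=np.abs(T).max(),np.abs(W).max();print("max",m)
def off(xy,z,yaw,lx,ly=0): # point lx ahead, ly left of xy
    c,s=np.cos(np.radians(yaw)),np.sin(np.radians(yaw));return [xy[0]+c*lx-s*ly,xy[1]+s*lx+c*ly,z]
def grip_from_lip(lip,yaw,pitch): # lip underside point (3) -> grasp point
    t=np.radians(pitch);x=-.13*np.cos(t)+.058*np.sin(t);z=.13*np.sin(t)+.058*np.cos(t)
    return off(lip,lip[2]+z,yaw,x)
E
python3 - <<'E'
from plan import *
plan([([.46,-.35,.235],13,0,10),([.4785,.2385,.2],4.8,0,16),([.4785,.2385,.11],4.8,0,3)])
E
```

```text
t 1.4 tcp [ 0.2634 -0.6755  0.2186] grasp [ 0.2634 -0.6755  0.2376]
{"travel": [[0.0301, -0.0232, 0.0003], [0.0298, -0.0236, 0.0003], [0.0295, -0.024, 0.0003], [0.0291, -0.0245, 0.0003], [0.0288, -0.0249, 0.0003], [0.0284, -0.0253, 0.0003], [0.028, -0.0257, 0.0003], [0.0276, -0.0261, 0.0003], [0.0273, -0.0265, 0.0003], [0.0269, -0.0269, 0.0003]], "twist": [[0.0, 0.0, 0.0145], [0.0, 0.0, 0.0145], [0.0, 0.0, 0.0145], [0.0, 0.0, 0.0145], [0.0, 0.0, 0.0145], [0.0, 0.0, 0.0145], [0.0, 0.0, 0.0145], [0.0, 0.0, 0.0145], [0.0, 0.0, 0.0145], [0.0, 0.0, 0.0145]]}
{"travel": [[0.0094, -0.0356, 0.0022], [0.0091, -0.0357, 0.0022], [0.0088, -0.0357, 0.0022], [0.0084, -0.0358, 0.0022], [0.0081, -0.0359, 0.0022], [0.0078, -0.036, 0.0022], [0.0075, -0.036, 0.0022], [0.0072, -0.0361, 0.0022], [0.0068, -0.0362, 0.0022], [0.0065, -0.0362, 0.0022]], "twist": [[0.0, 0.0, 0.0089], [0.0, 0.0, 0.0089], [0.0, 0.0, 0.0089], [0.0, 0.0, 0.0089], [0.0, 0.0, 0.0089], [0.0, 0.0, 0.0089], [0.0, 0.0, 0.0089], [0.0, 0.0, 0.0089], [0.0, 0.0, 0.0089], [0.0, 0.0, 0.0089]]}
{"travel": [[0.0062, -0.0363, 0.0022], [0.0059, -0.0363, 0.0022], [0.0055, -0.0364, 0.0022], [0.0052, -0.0364, 0.0022], [0.0049, -0.0365, 0.0022], [0.0046, -0.0365, 0.0022], [0.0, 0.0, 0.03], [0.0, 0.0, 0.03], [0.0, 0.0, 0.03]], "twist": [[0.0, 0.0, 0.0089], [0.0, 0.0, 0.0089], [0.0, 0.0, 0.0089], [0.0, 0.0, 0.0089], [0.0, 0.0, 0.0089], [0.0, 0.0, 0.0089], [0.0, 0.0, 0.0], [0.0, 0.0, 0.0], [0.0, 0.0, 0.0]]}
max (np.float64(0.0365), np.float64(0.0145))
```

>>> servo_tool(travel=[[0.03, -0.023, 0], [0.03, -0.024, 0], [0.03, -0.024, 0], [0.029, -0.024, 0], [0.029, -0.025, 0], [0.028, -0.025, 0], [0.028, -0.026, 0], [0.028, -0.026, 0], [0.027, -0.026, 0], [0.027, -0.027, 0]], twist=[[0, 0, 0.015], [0, 0, 0.015], [0, 0, 0.015], [0, 0, 0.015], [0, 0, 0.015], [0, 0, 0.015], [0, 0, 0.015], [0, 0, 0.015], [0, 0, 0.015], [0, 0, 0.015]], claw=[1, 1, 1, 1, 1, 1, 1, 1, 1, 1])

```text
time: 2.23
tcp_pos: [0.4622, -0.3495, 0.2189]
eef_rot: [[0.976, 0.219, 0.0], [0.219, -0.976, -0.0], [0.0, 0.0, -1.0]]
ft_force: [0.8, -0.7, 1.1]
finger_gap: 0.0934
gripper_force: 0.0
```

>>> servo_tool(travel=[[0.009, -0.036, 0.002], [0.009, -0.036, 0.002], [0.009, -0.036, 0.002], [0.008, -0.036, 0.002], [0.008, -0.036, 0.002], [0.008, -0.036, 0.002], [0.007, -0.036, 0.002], [0.007, -0.036, 0.002], [0.007, -0.036, 0.002], [0.006, -0.036, 0.002]], twist=[[0, 0, 0.009], [0, 0, 0.009], [0, 0, 0.009], [0, 0, 0.009], [0, 0, 0.009], [0, 0, 0.009], [0, 0, 0.009], [0, 0, 0.009], [0, 0, 0.009], [0, 0, 0.009]], claw=[1, 1, 1, 1, 1, 1, 1, 1, 1, 1])

```text
time: 3.07
tcp_pos: [0.4733, 0.0191, 0.1988]
eef_rot: [[0.991, 0.131, 0.001], [0.131, -0.991, 0.0], [0.001, 0.0, -1.0]]
ft_force: [1.0, -0.6, -0.7]
finger_gap: 0.0931
gripper_force: 0.0
```

>>> servo_tool(travel=[[0.006, -0.036, 0.002], [0.006, -0.036, 0.002], [0.006, -0.036, 0.002], [0.005, -0.036, 0.002], [0.005, -0.036, 0.002], [0.005, -0.036, 0.002], [0, 0, 0], [0, 0, 0]], twist=[[0, 0, 0.009], [0, 0, 0.009], [0, 0, 0.009], [0, 0, 0.009], [0, 0, 0.009], [0, 0, 0.009], [0, 0, 0], [0, 0, 0]], claw=[1, 1, 1, 1, 1, 1, 1, 1])

```text
time: 3.73
tcp_pos: [0.4821, 0.238, 0.1864]
eef_rot: [[0.997, 0.082, -0.0], [0.082, -0.997, 0.0], [-0.0, -0.0, -1.0]]
ft_force: [0.3, -0.0, -0.2]
finger_gap: 0.0931
gripper_force: 0.0
```

```bash
python3 - <<'E'
from plan import *
from h import *
s=robot.get_state();print(s["joint_positions"])
im,d=robot.read_camera("wrist");P=cloud("wrist",d,s);cv2.imwrite("pics/w1.png",im[...,::-1])
Z=P[...,2]
m=(d>0)&(Z>.055)&(Z<.085)&(P[...,1]>.19)&(P[...,1]<.29)&(P[...,0]<.52)
q=P[m][:,:2].astype(np.float32)
if len(q)>20:
    l=cv2.fitLine(q,cv2.DIST_HUBER,0,.01,.01).ravel();print(len(q),np.median(Z[m]),cv2.minAreaRect(q),l,np.degrees(np.arctan2(l[1],l[0])))
plan([([.4785,.2385,.058],4.8,0,6)])
E
```

```text
[-0.55299984  0.41866275 -0.01480873  2.06088598  0.00902503  0.6619617
 -2.06239434]
1889 0.06861123088252996 ((0.46866774559020996, 0.2365528792142868), (0.09077572822570801, 0.029969962313771248), 4.672157287597656) [0.9967191  0.08093784 0.47385094 0.2371308 ] 4.6424747
t 3.78 tcp [0.4822 0.2359 0.1864] grasp [0.4822 0.2359 0.2054]
{"travel": [[-0.0006, -0.0005, 0.0246], [-0.0006, -0.0005, 0.0246], [-0.0006, -0.0005, 0.0246], [-0.0006, -0.0005, 0.0246], [-0.0006, -0.0005, 0.0246], [-0.0006, -0.0005, 0.0246]], "twist": [[0.0001, 0.0001, -0.0007], [0.0001, 0.0001, -0.0007], [0.0001, 0.0001, -0.0007], [0.0001, 0.0001, -0.0007], [0.0001, 0.0001, -0.0007], [0.0001, 0.0001, -0.0007]]}
max (np.float64(0.0246), np.float64(0.0007))
```

View pics/w1.png

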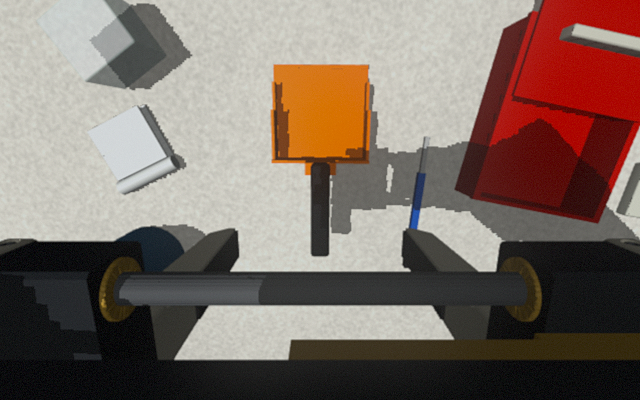

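The wrist view shows the handle at (320,210), centred between the open fingers. The pencil and mug are both clear of the descent path.

>>> servo_tool(travel=[[0, -0.001, 0.03], [0, 0, 0.03], [0, 0, 0.03], [0, 0, 0.03], [0, 0, 0.027], [0, 0, 0], [0, 0, 0], [0, 0, 0], [0, 0, 0], [0, 0, 0]], twist=[[0, 0, 0], [0, 0, 0], [0, 0, 0], [0, 0, 0], [0, 0, 0], [0, 0, 0], [0, 0, 0], [0, 0, 0], [0, 0, 0], [0, 0, 0]], claw=[1, 1, 1, 1, 1, 1, -1, -1, -1, -1], grip_force=60)

```text
time: 4.62
tcp_pos: [0.4833, 0.2367, 0.0414]
eef_rot: [[0.997, 0.077, 0.002], [0.077, -0.997, 0.001], [0.002, -0.001, -1.0]]
ft_force: [0.3, -0.2, 0.4]
finger_gap: 0.0707
gripper_force: 0.0
```

>>> servo_tool(travel=[[0, 0, 0], [0, 0, 0], [0, 0, 0], [0, 0, 0], [0, 0, 0], [0, 0, 0]], twist=[[0, 0, 0], [0, 0, 0], [0, 0, 0], [0, 0, 0], [0, 0, 0], [0, 0, 0]], claw=[-1, -1, -1, -1, -1, -1])

```text
time: 5.12
tcp_pos: [0.4823, 0.2367, 0.0396]
eef_rot: [[0.997, 0.078, -0.0], [0.078, -0.997, -0.0], [-0.0, 0.0, -1.0]]
ft_force: [-0.1, -0.4, 0.0]
finger_gap: 0.031
gripper_force: 0.0
```

```bash
python3 - <<'E'
from plan import *
# rim: back inner face ~(.713,-.240), yaw 0.9
rb=(.713,-.2403);yw=0.9
pre=off(rb,.058,yw,-.130-.14)
print(pre)
s=robot.get_state();p=s["tcp_pos"]
plan([([.47,.236,.158],4.7,0,3),([pre[0],pre[1],.158],yw,0,14),([pre[0],pre[1],.075],yw,0,3)])
E
```

```text
[np.float64(0.4430333092299516), np.float64(-0.24454097567419159), 0.058]
t 5.12 tcp [0.4823 0.2367 0.0396] grasp [0.4823 0.2367 0.0586]
{"travel": [[-0.0041, -0.0001, -0.0331], [-0.0041, -0.0001, -0.0331], [-0.0041, -0.0001, -0.0331], [-0.0047, 0.0341, 0.0], [-0.0046, 0.0341, 0.0], [-0.0044, 0.0341, 0.0], [-0.0042, 0.0341, 0.0], [-0.0041, 0.0341, 0.0], [-0.0039, 0.0342, 0.0], [-0.0038, 0.0342, 0.0]], "twist": [[0.0, 0.0, -0.0014], [0.0, 0.0, -0.0014], [0.0, 0.0, -0.0014], [0.0, 0.0, 0.0047], [0.0, 0.0, 0.0047], [0.0, 0.0, 0.0047], [0.0, 0.0, 0.0047], [0.0, 0.0, 0.0047], [0.0, 0.0, 0.0047], [0.0, 0.0, 0.0047]]}
{"travel": [[-0.0036, 0.0342, 0.0], [-0.0034, 0.0342, 0.0], [-0.0033, 0.0342, 0.0], [-0.0031, 0.0342, 0.0], [-0.003, 0.0343, 0.0], [-0.0028, 0.0343, 0.0], [-0.0026, 0.0343, 0.0], [0.0, 0.0, 0.0277], [0.0, 0.0, 0.0277], [0.0, 0.0, 0.0277]], "twist": [[0.0, 0.0, 0.0047], [0.0, 0.0, 0.0047], [0.0, 0.0, 0.0047], [0.0, 0.0, 0.0047], [0.0, 0.0, 0.0047], [0.0, 0.0, 0.0047], [0.0, 0.0, 0.0047], [0.0, 0.0, 0.0], [0.0, 0.0, 0.0], [0.0, 0.0, 0.0]]}
max (np.float64(0.0343), np.float64(0.0047))
```

>>> servo_tool(travel=[[0, 0, 0], [0, 0, 0], [0, 0, 0], [0, 0, 0], [0, 0, -0.01], [0, 0, -0.03], [0, 0, -0.035], [0, 0, -0.035], [0, 0, 0], [0, 0, 0]], twist=[[0, 0, 0], [0, 0, 0], [0, 0, 0], [0, 0, 0], [0, 0, 0], [0, 0, 0], [0, 0, 0], [0, 0, 0], [0, 0, 0], [0, 0, 0]], claw=[-1, -1, -1, -1, -1, -1, -1, -1, -1, -1], grip_force=60)

```text
time: 5.95
tcp_pos: [0.4833, 0.237, 0.152]
eef_rot: [[0.997, 0.077, 0.004], [0.077, -0.997, 0.002], [0.004, -0.002, -1.0]]
ft_force: [0.0, 0.7, -2.1]
finger_gap: 0.0172
gripper_force: 59.9
```

```bash
cat > scoopfit.py <<'E'
from h import *
def fit(tag=None):
    """scoop pose rel. to tool from the wrist view: pan floor plane + lip + sides, in scoop-nominal frame about grasp"""
    s=robot.get_state();im,d=robot.read_camera("wrist");P=cloud("wrist",d,s)
    if tag: cv2.imwrite(f"pics/{tag}.png",im[...,::-1])
    hh=cv2.cvtColor(im,cv2.COLOR_RGB2HSV).astype(int)
    R=np.array(s["eef_rot"]);g=np.array(s["tcp_pos"])-.019*R[:,2]
    L=(P-g)@(R@np.diag([1.,-1,-1]))   # scoop-aligned axes about grip point
    m=(d>0)&(hh[...,0]>8)&(hh[...,0]<24)&(hh[...,1]>150)
    f=m&(abs(L[...,2]+.055)<.012)&(L[...,0]>.04)&(L[...,0]<.12)&(abs(L[...,1])<.04)
    q=L[f];A=np.c_[q[:,:2],np.ones(len(q))];c=np.linalg.lstsq(A,q[:,2],rcond=None)[0]
    a=L[m&(L[...,2]<-.02)]
    print("tilt lip-up deg",np.degrees(np.arctan(c[0])).round(2),"roll",np.degrees(np.arctan(c[1])).round(2),"floor z at pan mid",(c[2]+.08*c[0]).round(4),"(exp -.0555)  x max",np.percentile(a[:,0],99.5).round(4),"(exp .130) y",np.percentile(a[:,1],[.5,99.5]).round(4))
    return s,im,d,P,L
E
python3 - <<'E'
from scoopfit import *
s,*_=fit("w2");print(s["finger_gap"],s["gripper_force"],s["tcp_pos"],s["ft_force"])
E
```

```text
tilt lip-up deg -0.15 roll -0.02 floor z at pan mid -0.0553 (exp -.0555)  x max 0.1275 (exp .130) y [-0.0497  0.049 ]
0.017202802070665924 59.94273841381073 [0.48327644 0.23704026 0.15200046] [ 0.03735653  0.66401703 -2.0867162 ]
```

>>> servo_tool(travel=[[-0.005, 0.034, 0], [-0.005, 0.034, 0], [-0.005, 0.034, 0], [-0.005, 0.034, 0], [-0.005, 0.034, 0], [-0.005, 0.034, 0], [-0.005, 0.034, 0], [-0.005, 0.034, 0], [-0.004, 0.034, 0], [-0.004, 0.034, 0]], twist=[[0, 0, 0.005], [0, 0, 0.005], [0, 0, 0.005], [0, 0, 0.005], [0, 0, 0.005], [0, 0, 0.005], [0, 0, 0.005], [0, 0, 0.005], [0, 0, 0.005], [0, 0, 0.005]], claw=[-1, -1, -1, -1, -1, -1, -1, -1, -1, -1])

```text
time: 6.83
tcp_pos: [0.4518, -0.1069, 0.1484]
eef_rot: [[1.0, 0.028, -0.003], [0.028, -1.0, 0.0], [-0.003, -0.0, -1.0]]
ft_force: [0.3, -0.2, -1.2]
finger_gap: 0.0171
gripper_force: 59.9
```

>>> servo_tool(travel=[[-0.004, 0.034, 0], [-0.004, 0.034, 0], [-0.003, 0.034, 0], [-0.003, 0.034, 0], [0, 0, 0], [0, 0, 0], [0, 0, 0]], twist=[[0, 0, 0.005], [0, 0, 0.005], [0, 0, 0.005], [0, 0, 0], [0, 0, 0], [0, 0, 0], [0, 0, 0]], claw=[-1, -1, -1, -1, -1, -1, -1])

```text
time: 7.42
tcp_pos: [0.4412, -0.2411, 0.1485]
eef_rot: [[1.0, 0.013, -0.002], [0.013, -1.0, 0.001], [-0.002, -0.001, -1.0]]
ft_force: [-0.3, -0.6, -1.4]
finger_gap: 0.0176
gripper_force: 59.9
```

```bash
python3 - <<'E'
from scoopfit import *
np.set_printoptions(precision=4,suppress=True)
s,im,d,P,L=fit("w3")
Z=P[...,2]
m=(d>0)&(Z>.027)&(Z<.045)&(P[...,0]>.58)&(P[...,0]<.74)&(P[...,1]>-.33)&(P[...,1]<-.15)
def line(n,k):
    q=P[m&k][:,:2].astype(np.float32)
    if len(q)>10: l=cv2.fitLine(q,cv2.DIST_HUBER,0,.01,.01).ravel();print(n,len(q),l,np.degrees(np.arctan2(l[1],l[0])).round(2), np.percentile(q,[1,99],axis=0).ravel())
line("left",(P[...,1]>-.2)&(P[...,0]<.705));line("right",(P[...,1]<-.28)&(P[...,0]<.705));line("back",(P[...,0]>.705)&(P[...,1]>-.29)&(P[...,1]<-.19))
h=cv2.cvtColor(im,cv2.COLOR_RGB2HSV).astype(int)
for n,a,b in(("yellow",22,34),("blue",100,125),("green",45,85)):
    k=(d>0)&(h[...,0]>a)&(h[...,0]<b)&(h[...,1]>120)&(Z>0.012)&(Z<.03)&(P[...,0]>.58)&(P[...,1]<-.18)
    if k.sum()>20: print(n,k.sum(),cv2.minEnclosingCircle(P[k][:,:2].astype(np.float32)))
print(s["tcp_pos"],s["eef_rot"][:,0])
E
```

```text
tilt lip-up deg -0.13 roll -0.02 floor z at pan mid -0.0553 (exp -.0555)  x max 0.1681 (exp .130) y [-0.2164  0.0491]
left 162 [ 0.9995 -0.0318  0.5991 -0.1857] -1.82 [ 0.5912 -0.188   0.6043 -0.1817]
right 202 [ 0.9611  0.2761  0.5987 -0.3057] 16.03 [ 0.5873 -0.3096  0.6064 -0.3034]
yellow 1565 ((0.5865737199783325, -0.4259667694568634), 0.04514123126864433)
[ 0.4412 -0.2411  0.1485] [ 0.9999  0.0125 -0.0023]
```

View pics/w3.png

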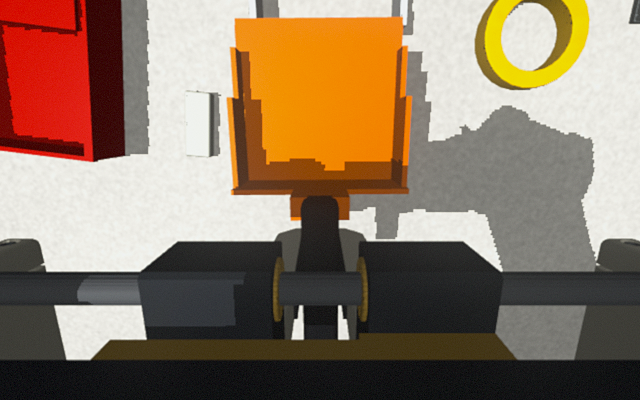

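The wrist view shows the empty pan centred at (318,105). The rim's wall tips are at (257,8) and (405,10), with the tape roll and eraser both clear. I'll compare the top and wrist calibrations using the tape ring.

```bash
python3 - <<'E'
from plan import *
import numpy as np,cv2
z=np.load("top.npz");im=z["im"];P=z["P"];h=cv2.cvtColor(im,cv2.COLOR_RGB2HSV).astype(int)
k=(h[...,0]>20)&(h[...,0]<36)&(h[...,1]>120)&(P[...,2]>.012)&(P[...,2]<.03)
v,u=np.mgrid[:400,:640];k&=(u>455)&(u<505)&(v>165)&(v<210)
print(cv2.minEnclosingCircle(P[k][:,:2].astype(np.float32)), P[k][:,:2].mean(0))
yw=0.9
for yc in(-.2445,):
    rb=(.7145,yc+.118*np.sin(np.radians(yw)))
    pre=off(rb,.0,yw,-.130-.137)
    print("rb",rb)
    plan([([pre[0],pre[1],.070],yw,0,4),([pre[0],pre[1],.063],yw,2.5,3)])
E
```

```text
((0.5847456455230713, -0.423406183719635), 0.04565456509590149) [ 0.58474353 -0.42266987]
rb (0.7145, np.float64(-0.24264653655720517))
t 7.47 tcp [ 0.4416 -0.2404  0.1487] grasp [ 0.4416 -0.2405  0.1677]
{"travel": [[0.0015, 0.0017, 0.0244], [0.0015, 0.0016, 0.0244], [0.0015, 0.0016, 0.0244], [0.0015, 0.0016, 0.0244], [-0.0003, 0.0, 0.0023], [-0.0002, 0.0, 0.0023], [-0.0002, 0.0, 0.0023]], "twist": [[-0.0003, 0.0005, -0.0004], [-0.0003, 0.0005, -0.0004], [-0.0003, 0.0005, -0.0004], [-0.0003, 0.0005, -0.0004], [0.0, -0.0145, 0.0], [0.0, -0.0145, 0.0], [0.0, -0.0145, 0.0]]}
max (np.float64(0.0244), np.float64(0.0145))
```

>>> servo_tool(travel=[[0.002, 0.002, 0.025], [0.002, 0.001, 0.025], [0.001, 0.001, 0.024], [0.001, 0.001, 0.024], [0, 0, 0.002], [0, 0, 0.002], [0, 0, 0.002], [0, 0, 0]], twist=[[0, 0, 0], [0, 0, 0], [0, 0, 0], [0, 0, 0], [0, -0.015, 0], [0, -0.015, 0], [0, -0.015, 0], [0, 0, 0]], claw=[-1, -1, -1, -1, -1, -1, -1, -1])

```text
time: 8.13
tcp_pos: [0.4495, -0.2462, 0.0464]
eef_rot: [[0.999, 0.014, -0.045], [0.014, -1.0, -0.001], [-0.045, 0.001, -0.999]]
ft_force: [0.8, 0.0, -1.2]
finger_gap: 0.0171
gripper_force: 59.9
```

```bash
cat > look.py <<'E'
from scoopfit import *
import sys
np.set_printoptions(precision=4,suppress=True)
def counters(cam="top",tag=None):
    s=robot.get_state();im,d=robot.read_camera(cam);P=cloud(cam,d,s);Z=P[...,2];h=cv2.cvtColor(im,cv2.COLOR_RGB2HSV).astype(int)
    if tag: cv2.imwrite(f"pics/{tag}.png",im[...,::-1])
    reg=(d>0)&(Z>.006)&(Z<.4)&(P[...,0]>.35)&(P[...,0]<.76)&(P[...,1]<.09)&(P[...,1]>-.34)
    for n,a,b in(("yellow",24,34),("blue",100,125),("green",45,85)):
        k=(reg&(h[...,0]>a)&(h[...,0]<b)&(h[...,1]>120)).astype(np.uint8)
        c,l,st,_=cv2.connectedComponentsWithStats(k)
        if c>1:
            i=1+np.argmax(st[1:,4]);q=P[l==i];print(cam,n,len(q),cv2.minEnclosingCircle(q[:,:2].astype(np.float32)),"z",np.median(q[:,2]).round(4))
    print("t",round(s["time"],2),"tcp",s["tcp_pos"],"ft",s["ft_force"]);return s,im
E
python3 - <<'E'
from look import *
from plan import plan
fit();counters("top")
plan([([.4486,-.2464,.063],.9,2.5,1)])
E
```

```text
tilt lip-up deg -0.12 roll -0.03 floor z at pan mid -0.0552 (exp -.0555)  x max 0.1308 (exp .130) y [-0.1664  0.0491]
top yellow 105 ((0.684140145778656, -0.20957790315151215), 0.01760493777692318) z 0.0198
top blue 136 ((0.6882615685462952, -0.2724252939224243), 0.019753016531467438) z 0.0187
top green 128 ((0.6426161527633667, -0.23881658911705017), 0.018923088908195496) z 0.0184
t 8.18 tcp [ 0.4493 -0.2464  0.0466] ft [-0.2039 -0.7085 -2.0249]
t 8.23 tcp [ 0.4489 -0.2466  0.0466] grasp [ 0.4497 -0.2465  0.0656]
{"travel": [[-0.001, -0.0002, 0.0027]], "twist": [[0.0007, -0.0002, -0.0021]]}
max (np.float64(0.0027), np.float64(0.0021))
```

>>> servo_tool(travel=[[0, 0, 0.0025], [0, 0, 0], [0.012, 0, -0.0005], [0.012, 0, -0.0005], [0.012, 0, -0.0005], [0.012, 0, -0.0005], [0, 0, 0]], twist=[[0, 0, 0], [0, 0, 0], [0, 0, 0], [0, 0, 0], [0, 0, 0], [0, 0, 0], [0, 0, 0]], claw=[-1, -1, -1, -1, -1, -1, -1])

```text
time: 8.82
tcp_pos: [0.5, -0.246, 0.0432]
eef_rot: [[0.999, 0.014, -0.041], [0.014, -1.0, -0.001], [-0.041, 0.001, -0.999]]
ft_force: [2.4, -0.8, 1.9]
finger_gap: 0.0175
gripper_force: 59.9
```

```bash
python3 - <<'E'
from look import *
fit();counters("top")
E
```

```text
tilt lip-up deg 0.63 roll -0.03 floor z at pan mid -0.0542 (exp -.0555)  x max 0.1283 (exp .130) y [-0.1922  0.0491]
top yellow 103 ((0.6841340661048889, -0.21066971123218536), 0.01842248998582363) z 0.0194
top blue 133 ((0.687822163105011, -0.2718339264392853), 0.018906084820628166) z 0.0188
top green 130 ((0.6423742771148682, -0.23939819633960724), 0.01912003569304943) z 0.0188
t 8.87 tcp [ 0.4989 -0.246   0.043 ] ft [1.0235 0.0328 1.941 ]
```

>>> servo_tool(travel=[[0.01, 0, -0.0004], [0.01, 0, -0.0004], [0.01, 0, -0.0004], [0.01, 0, -0.0004], [0.01, 0, -0.0004], [0.01, 0, -0.0004], [0.01, 0, -0.0004], [0, 0, 0]], twist=[[0, 0, 0], [0, 0, 0], [0, 0, 0], [0, 0, 0], [0, 0, 0], [0, 0, 0], [0, 0, 0], [0, 0, 0]], claw=[-1, -1, -1, -1, -1, -1, -1, -1])

```text
time: 9.58
tcp_pos: [0.5678, -0.245, 0.0426]
eef_rot: [[0.999, 0.013, -0.044], [0.013, -1.0, -0.001], [-0.044, 0.0, -0.999]]
ft_force: [1.9, 0.1, 1.3]
finger_gap: 0.0174
gripper_force: 60.0
```

```bash
python3 - <<'E'
from look import *
fit("w4");counters("top")
E
```

```text
tilt lip-up deg 1.13 roll -0.04 floor z at pan mid -0.0535 (exp -.0555)  x max 0.1157 (exp .130) y [-0.2105  0.0489]
top yellow 99 ((0.6929893493652344, -0.20255261659622192), 0.018260085955262184) z 0.0216
top blue 128 ((0.6645275354385376, -0.24870282411575317), 0.06173913925886154) z 0.0213
top green 133 ((0.6822183728218079, -0.24118654429912567), 0.01937854290008545) z 0.0218
t 9.63 tcp [ 0.5674 -0.2451  0.0425] ft [ 2.271  -0.4878  1.3458]
```

View pics/w4.png

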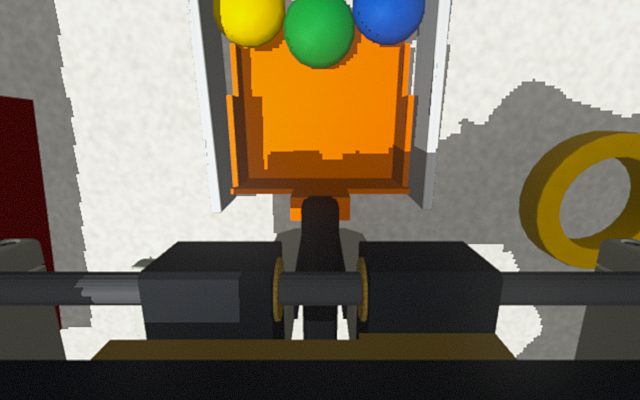

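The counters have ridden onto the lip: yellow at (252,10), green at (320,30), blue at (388,10). However, they span the full rim width and are close to wedging. I'll draw back 35 mm and tilt the lip up, so green slides to the rear of the pan before a second push.

```bash
python3 - <<'E'
from plan import *
plan([([.532,-.2455,.0635],.8,2.5,4),([.532,-.2455,.066],.8,-23,7)])
E
```

```text
t 9.68 tcp [ 0.567  -0.2451  0.0425] grasp [ 0.5679 -0.2451  0.0615]
{"travel": [[-0.009, 0.0, -0.0001], [-0.009, 0.0, -0.0001], [-0.009, 0.0, -0.0001], [-0.009, 0.0, -0.0001], [0.0012, 0.0, -0.0004], [0.0012, 0.0, -0.0004], [0.0012, 0.0, -0.0004], [0.0013, 0.0, -0.0004], [0.0013, 0.0, -0.0004], [0.0013, 0.0, -0.0004]], "twist": [[0.0, 0.0, -0.0002], [0.0, 0.0, -0.0002], [0.0, 0.0, -0.0002], [0.0, 0.0, -0.0002], [0.0, 0.0636, 0.0], [0.0, 0.0636, 0.0], [0.0, 0.0636, 0.0], [0.0, 0.0636, 0.0], [0.0, 0.0636, 0.0], [0.0, 0.0636, 0.0]]}
{"travel": [[0.0013, 0.0, -0.0004]], "twist": [[0.0, 0.0636, 0.0]]}
max (np.float64(0.009), np.float64(0.0636))
```

>>> servo_tool(travel=[[-0.009, 0, 0], [-0.009, 0, 0], [-0.009, 0, 0], [-0.009, 0, 0], [0.001, 0, -0.0005], [0.001, 0, -0.0005], [0.001, 0, -0.0005], [0.001, 0, -0.0005], [0.001, 0, -0.0005], [0.001, 0, -0.0005]], twist=[[0, 0, 0], [0, 0, 0], [0, 0, 0], [0, 0, 0], [0, 0.065, 0], [0, 0.065, 0], [0, 0.065, 0], [0, 0.065, 0], [0, 0.065, 0], [0, 0.065, 0]], claw=[-1, -1, -1, -1, -1, -1, -1, -1, -1, -1])

```text
time: 10.52
tcp_pos: [0.5236, -0.2472, 0.0434]
eef_rot: [[0.978, 0.011, 0.208], [0.011, -1.0, -0.0], [0.207, 0.003, -0.978]]
ft_force: [0.1, -0.1, -1.3]
finger_gap: 0.0174
gripper_force: 60.0
```

>>> servo_tool(travel=[[0.001, 0, -0.0005], [0, 0, 0], [0, 0, 0], [0, 0, 0], [0, 0, 0]], twist=[[0, 0.065, 0], [0, 0, 0], [0, 0, 0], [0, 0, 0], [0, 0, 0]], claw=[-1, -1, -1, -1, -1])

```text
time: 10.93
tcp_pos: [0.5247, -0.2483, 0.0429]
eef_rot: [[0.977, 0.011, 0.214], [0.012, -1.0, -0.004], [0.214, 0.007, -0.977]]
ft_force: [-0.1, -0.0, -1.0]
finger_gap: 0.0178
gripper_force: 60.0
```

```bash
python3 - <<'E'
from look import *
fit("w5");s,_=counters("top");counters("wrist");print(s["eef_rot"])
from plan import *
plan([([.532,-.2455,.066],.8,-23,1)])
E
```

```text
tilt lip-up deg 0.38 roll -0.0 floor z at pan mid -0.0549 (exp -.0555)  x max 0.1283 (exp .130) y [-0.208   0.0491]
top yellow 93 ((0.6894186735153198, -0.20255398750305176), 0.01778510771691799) z 0.0202
top blue 131 ((0.6915728449821472, -0.280155748128891), 0.01954844780266285) z 0.0186
top green 141 ((0.6438694596290588, -0.24855272471904755), 0.02058456279337406) z 0.051
t 10.98 tcp [ 0.5249 -0.2483  0.0429] ft [-0.2966 -0.0976 -1.5864]
wrist yellow 617 ((0.6795446872711182, -0.20676426589488983), 0.01569863222539425) z 0.0151
wrist blue 546 ((0.6815464496612549, -0.280496209859848), 0.016256116330623627) z 0.0147
wrist green 3854 ((0.6532665491104126, -0.2531812787055969), 0.029177147895097733) z 0.051
t 11.03 tcp [ 0.525  -0.2482  0.0429] ft [ 0.4565  0.9408 -1.4167]
[[ 0.9768  0.0115  0.2139]
 [ 0.0127 -0.9999 -0.0042]
 [ 0.2139  0.0068 -0.9768]]
t 11.08 tcp [ 0.525  -0.2482  0.0429] grasp [ 0.5209 -0.2482  0.0615]
{"travel": [[0.0153, -0.0026, -0.0024]], "twist": [[0.0072, 0.1858, 0.0]]}
max (np.float64(0.0153), np.float64(0.1858))
```

View pics/w5.png

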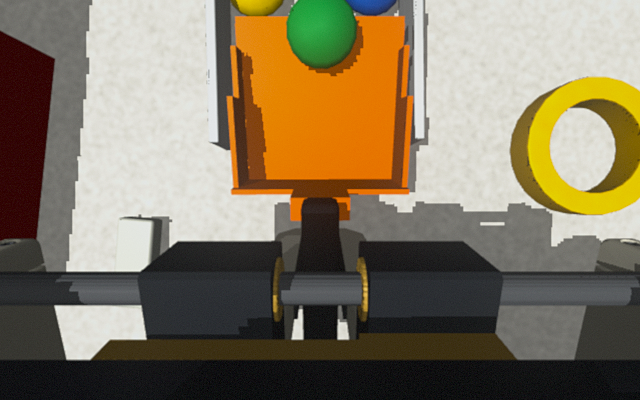

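Green is alone on the pan at (322,30), and yellow and blue are on the desk ahead of the lip. The tilt stopped at 12°, probably at joint 6's lower limit, so I'll lift to get more tilt.

```bash
python3 - <<'E'
from plan import *
print(robot.get_state()["joint_positions"])
plan([([.54,-.2465,.125],.8,-14,4),([.54,-.2455,.165],.8,-27,4)])
E
```

```text
[ 0.54323572  0.65355084 -0.22200513  2.20488486  0.56990781  0.10914939
 -1.73990222]
t 11.08 tcp [ 0.525  -0.2482  0.0429] grasp [ 0.5209 -0.2482  0.0615]
{"travel": [[0.0082, -0.0003, -0.0145], [0.0083, -0.0003, -0.0144], [0.0084, -0.0003, -0.0144], [0.0085, -0.0004, -0.0143], [0.0035, -0.0002, -0.0097], [0.004, -0.0002, -0.0096], [0.0046, -0.0002, -0.0094], [0.0051, -0.0002, -0.0092]], "twist": [[0.0018, 0.0072, -0.0001], [0.0018, 0.0072, -0.0001], [0.0018, 0.0072, -0.0001], [0.0018, 0.0072, -0.0001], [0.0, 0.0567, 0.0], [0.0, 0.0567, 0.0], [0.0, 0.0567, 0.0], [0.0, 0.0567, 0.0]]}
max (np.float64(0.0145), np.float64(0.0567))
```

>>> servo_tool(travel=[[0.008, 0, -0.0145], [0.008, 0, -0.0145], [0.008, 0, -0.0145], [0.008, 0, -0.0145], [0.008, 0, -0.014], [0.008, 0, -0.014], [0.005, 0, -0.012], [0.005, 0, -0.01], [0.004, 0, -0.01], [0.004, 0, -0.01]], twist=[[0.002, 0, 0], [0.002, 0, 0], [0.002, 0.01, 0], [0.002, 0.02, 0], [0, 0.03, 0], [0, 0.04, 0], [0, 0.05, 0], [0, 0.05, 0], [0, 0.05, 0], [0, 0, 0]], claw=[-1, -1, -1, -1, -1, -1, -1, -1, -1, -1])

```text
time: 11.92
tcp_pos: [0.5511, -0.249, 0.1775]
eef_rot: [[0.904, 0.013, 0.427], [0.013, -1.0, 0.003], [0.427, 0.003, -0.904]]
ft_force: [-0.9, -0.9, -1.1]
finger_gap: 0.0177
gripper_force: 60.0
```

```bash
python3 - <<'E'
from look import *
s,im,d,P,L=fit("w6");counters("top")
h=cv2.cvtColor(im,cv2.COLOR_RGB2HSV);k=(h[...,0]>45)&(h[...,0]<85)&(h[...,1]>120)&(d>0);print("green in scoop axes",np.median(L[k],0)+[-.08,0,.058],k.sum())
print(s["joint_positions"]);from plan import *
plan([([.54,-.2455,.165],.8,-27,1)])
E
```

```text
tilt lip-up deg 0.41 roll 0.02 floor z at pan mid -0.0552 (exp -.0555)  x max 0.1284 (exp .130) y [-0.2055  0.0488]
top yellow 91 ((0.688742995262146, -0.200873464345932), 0.017279312014579773) z 0.0198
top blue 11 ((0.519575297832489, -0.2137373685836792), 0.010719341225922108) z 0.2986
top green 171 ((0.631176233291626, -0.2488502562046051), 0.020535260438919067) z 0.1984
t 11.97 tcp [ 0.5522 -0.2491  0.1796] ft [ 0.2051 -0.7633  0.3211]
green in scoop axes [ 0.0129 -0.0012  0.021 ] 3660
[ 0.867   0.4762 -0.5936  2.2017  0.6868  0.1528 -1.8366]
t 12.02 tcp [ 0.5528 -0.2491  0.1791] grasp [ 0.5446 -0.2491  0.1963]
{"travel": [[-0.017, -0.0038, 0.0263]], "twist": [[0.0023, 0.0279, -0.0011]]}
max (np.float64(0.0263), np.float64(0.0279))
```

>>> servo_tool(travel=[[0, 0, 0], [0, 0, 0], [0, 0, 0], [0, 0, 0]], twist=[[0, 0, 0], [0, 0, 0], [0, 0, 0], [0, 0, 0]], claw=[-1, -1, -1, -1])

```text
time: 12.35
tcp_pos: [0.5529, -0.2484, 0.1776]
eef_rot: [[0.904, 0.013, 0.427], [0.012, -1.0, 0.005], [0.427, 0.0, -0.904]]
ft_force: [0.6, 0.7, -2.0]
finger_gap: 0.0178
gripper_force: 60.0
```

```bash
cat >> look.py <<'E'
COL={"yellow":(24,34),"blue":(100,125),"green":(45,85)}
def inpan():
    """counter tops in scoop axes (origin frame), wrist view"""
    s,im,d,P,L=fit();h=cv2.cvtColor(im,cv2.COLOR_RGB2HSV).astype(int)
    S=L+[-.08,0,.058]
    for n,(a,b) in COL.items():
        k=((d>0)&(h[...,0]>a)&(h[...,0]<b)&(h[...,1]>120)&(abs(S[...,1])<.075)&(S[...,0]>-.06)&(S[...,0]<.12)).astype(np.uint8)
        c,l,st,_=cv2.connectedComponentsWithStats(k)
        if c>1:
            i=1+np.argmax(st[1:,4]);q=S[l==i]
            if len(q)>30:
                t=q[q[:,2]>np.percentile(q[:,2],90)-.004]
                print("pan",n,len(q),"c",np.array(cv2.minEnclosingCircle(t[:,:2].astype(np.float32))[0]),"topz",np.percentile(q[:,2],90).round(4))
    print("joints",s["joint_positions"].round(2) if hasattr(s["joint_positions"],"round") else s["joint_positions"]);return s
E
python3 - <<'E'
from look import *
inpan()
from plan import *
plan([([.5104,-.2555,.085],5.9,2.5,10),([.5104,-.2555,.063],5.9,2.5,2)])
E
```

```text
tilt lip-up deg 0.25 roll 0.02 floor z at pan mid -0.0551 (exp -.0555)  x max 0.2275 (exp .130) y [-0.2064  0.0491]
pan green 3164 c [-0.028  -0.0016] topz 0.023
joints [ 0.86  0.48 -0.59  2.2   0.67  0.15 -1.82]
t 12.4 tcp [ 0.5529 -0.2484  0.1777] grasp [ 0.5448 -0.2485  0.1948]
{"travel": [[-0.0087, 0.0006, 0.0084], [-0.0083, 0.0006, 0.0088], [-0.0079, 0.0005, 0.0092], [-0.0074, 0.0005, 0.0095], [-0.007, 0.0004, 0.0098], [-0.0065, 0.0004, 0.0101], [-0.006, 0.0004, 0.0103], [-0.0055, 0.0004, 0.0106], [-0.005, 0.0003, 0.0108], [-0.0045, 0.0003, 0.0109]], "twist": [[0.0019, -0.0485, -0.0089], [0.0019, -0.0485, -0.0089], [0.0019, -0.0485, -0.0089], [0.0019, -0.0485, -0.0089], [0.0019, -0.0485, -0.0089], [0.0019, -0.0485, -0.0089], [0.0019, -0.0485, -0.0089], [0.0019, -0.0485, -0.0089], [0.0019, -0.0485, -0.0089], [0.0019, -0.0485, -0.0089]]}
{"travel": [[0.0005, 0.0, 0.011], [0.0005, 0.0, 0.011]], "twist": [[0.0, 0.0, 0.0], [0.0, 0.0, 0.0]]}
max (np.float64(0.011), np.float64(0.0485))
```

>>> servo_tool(travel=[[-0.009, 0.0005, 0.0085], [-0.008, 0.0005, 0.009], [-0.008, 0.0005, 0.009], [-0.0075, 0.0005, 0.0095], [-0.007, 0.0005, 0.01], [-0.0065, 0.0005, 0.01], [-0.006, 0.0005, 0.0105], [-0.0055, 0, 0.0105], [-0.005, 0, 0.011], [-0.0045, 0, 0.011]], twist=[[0.002, -0.0485, -0.009], [0.002, -0.0485, -0.009], [0.002, -0.0485, -0.009], [0.002, -0.0485, -0.009], [0.002, -0.0485, -0.009], [0.002, -0.0485, -0.009], [0.002, -0.0485, -0.009], [0.002, -0.0485, -0.009], [0.002, -0.0485, -0.009], [0.002, -0.0485, -0.009]], claw=[-1, -1, -1, -1, -1, -1, -1, -1, -1, -1])

```text
time: 13.23
tcp_pos: [0.5095, -0.2548, 0.0649]
eef_rot: [[0.994, 0.104, -0.045], [0.104, -0.995, -0.003], [-0.045, -0.001, -0.999]]
ft_force: [0.5, -0.8, -2.7]
finger_gap: 0.0174
gripper_force: 60.0
```

>>> servo_tool(travel=[[0, 0, 0.005], [0, 0, 0], [0, 0, 0]], twist=[[0, 0, 0], [0, 0, 0], [0, 0, 0]], claw=[-1, -1, -1])

```text
time: 13.48
tcp_pos: [0.5091, -0.2547, 0.0604]
eef_rot: [[0.994, 0.103, -0.042], [0.103, -0.995, -0.003], [-0.042, -0.001, -0.999]]
ft_force: [-0.2, 0.9, -0.8]
finger_gap: 0.0172
gripper_force: 60.0
```

```bash
python3 - <<'E'
from look import *
inpan();counters("top");print(robot.get_state()["eef_rot"])
from plan import *
plan([([.5104,-.2555,.0632],5.9,2.5,2),([.54,-.255,.0632],5.9,2.5,3)])
E
```

```text
tilt lip-up deg 0.31 roll 0.02 floor z at pan mid -0.0545 (exp -.0555)  x max 0.1279 (exp .130) y [-0.2089  0.0487]
pan green 3138 c [-0.028  -0.0014] topz 0.0235
joints [ 0.73  0.71 -0.56  2.03  0.65  0.64 -1.75]
top yellow 93 ((0.6888622045516968, -0.20092293620109558), 0.017614055424928665) z 0.02
top blue 129 ((0.6914979815483093, -0.2792430818080902), 0.019405916333198547) z 0.019
top green 80 ((0.5535469055175781, -0.24051110446453094), 0.02862194925546646) z 0.0401
t 13.53 tcp [ 0.5091 -0.255   0.0609] ft [-0.2246 -0.135  -1.8305]
[[ 0.9938  0.103  -0.0417]
 [ 0.1029 -0.9947 -0.0038]
 [-0.0419 -0.0005 -0.9991]]
t 13.58 tcp [ 0.5092 -0.2551  0.0612] grasp [ 0.51   -0.2551  0.0802]
{"travel": [[0.0005, 0.0002, 0.0085], [0.0005, 0.0002, 0.0085], [0.0098, 0.0008, -0.0004], [0.0098, 0.0008, -0.0004], [0.0098, 0.0008, -0.0004]], "twist": [[-0.0002, -0.0009, 0.0001], [-0.0002, -0.0009, 0.0001], [0.0, 0.0, 0.0], [0.0, 0.0, 0.0], [0.0, 0.0, 0.0]]}
max (np.float64(0.0098), np.float64(0.0009))
```

```bash
python3 - <<'E'
from plan import *
plan([([.512,-.2520,.0632],.9,2.5,3),([.564,-.2512,.0632],.9,2.5,6)])
E
```

```text
t 13.58 tcp [ 0.5092 -0.2551  0.0612] grasp [ 0.51   -0.2551  0.0802]
{"travel": [[0.001, -0.001, 0.0056], [0.001, -0.001, 0.0056], [0.001, -0.001, 0.0056], [0.0087, 0.0, -0.0004], [0.0087, 0.0, -0.0004], [0.0087, 0.0, -0.0004], [0.0087, 0.0, -0.0004], [0.0087, 0.0, -0.0004], [0.0087, 0.0, -0.0004]], "twist": [[0.0011, -0.0006, 0.0291], [0.0011, -0.0006, 0.0291], [0.0011, -0.0006, 0.0291], [0.0, 0.0, 0.0], [0.0, 0.0, 0.0], [0.0, 0.0, 0.0], [0.0, 0.0, 0.0], [0.0, 0.0, 0.0], [0.0, 0.0, 0.0]]}
max (np.float64(0.0087), np.float64(0.0291))
```

>>> servo_tool(travel=[[0.001, -0.001, 0.0055], [0.001, -0.001, 0.0055], [0.001, -0.001, 0.0055], [0.009, 0, -0.0004], [0.009, 0, -0.0004], [0.009, 0, -0.0004], [0.009, 0, -0.0004], [0.008, 0, -0.0004], [0.008, 0, -0.0004], [0, 0, 0]], twist=[[0.001, 0, 0.029], [0.001, 0, 0.029], [0.001, 0, 0.029], [0, 0, 0], [0, 0, 0], [0, 0, 0], [0, 0, 0], [0, 0, 0], [0, 0, 0], [0, 0, 0]], claw=[-1, -1, -1, -1, -1, -1, -1, -1, -1, -1])

```text
time: 14.42
tcp_pos: [0.5654, -0.2507, 0.0443]
eef_rot: [[0.999, 0.017, -0.041], [0.017, -1.0, -0.0], [-0.041, -0.0, -0.999]]
ft_force: [0.7, 0.5, -1.0]
finger_gap: 0.0178
gripper_force: 60.0
```

```bash
python3 - <<'E'
from look import *
inpan();counters("top")
from plan import *
plan([([.564,-.2512,.0632],.9,2.5,1)])
E
```

```text
tilt lip-up deg 0.3 roll 0.04 floor z at pan mid -0.0546 (exp -.0555)  x max 0.1272 (exp .130) y [-0.2057  0.0489]
pan yellow 2388 c [0.0477 0.0439] topz 0.0237
pan blue 2286 c [ 0.0485 -0.0323] topz 0.0236
pan green 3149 c [-0.0279 -0.0014] topz 0.0236
joints [ 0.66  0.77 -0.54  1.92  0.63  0.67 -1.82]
top yellow 103 ((0.6912091970443726, -0.20235811173915863), 0.018422961235046387) z 0.0219
top blue 133 ((0.6956081390380859, -0.2794862687587738), 0.01991927996277809) z 0.0198
top green 30 ((0.6145031452178955, -0.23312409222126007), 0.02853960543870926) z 0.024
t 14.47 tcp [ 0.5643 -0.2508  0.0442] ft [ 0.1305 -0.5066 -1.2237]
t 14.52 tcp [ 0.5634 -0.2509  0.0441] grasp [ 0.5643 -0.2509  0.0631]
{"travel": [[-0.0003, 0.0003, -0.0001]], "twist": [[-0.0002, -0.0004, 0.0011]]}
max (np.float64(0.0003), np.float64(0.0011))
```

>>> servo_tool(travel=[[0, -0.003, 0], [0, -0.003, 0], [0, -0.003, 0], [0, -0.003, 0], [0, 0, 0]], twist=[[0, 0, 0], [0, 0, 0], [0, 0, 0], [0, 0, 0], [0, 0, 0]], claw=[-1, -1, -1, -1, -1])

```text
time: 14.93
tcp_pos: [0.5629, -0.2383, 0.0443]
eef_rot: [[0.999, 0.017, -0.043], [0.017, -1.0, -0.001], [-0.043, -0.0, -0.999]]
ft_force: [-1.3, -0.6, -2.9]
finger_gap: 0.0174
gripper_force: 60.0
```

```bash
python3 - <<'E'
from look import *
inpan();counters("top")
E
```

```text
tilt lip-up deg 0.3 roll 0.06 floor z at pan mid -0.0546 (exp -.0555)  x max 0.127 (exp .130) y [-0.2133  0.0489]
pan yellow 2136 c [0.0505 0.0308] topz 0.0234
pan blue 2030 c [ 0.05   -0.0378] topz 0.0232
pan green 3147 c [-0.0276 -0.0008] topz 0.0235
joints [ 0.65  0.76 -0.53  1.94  0.63  0.66 -1.85]
top yellow 106 ((0.6917785406112671, -0.20309297740459442), 0.018484199419617653) z 0.0216
top blue 128 ((0.6952077150344849, -0.2729494273662567), 0.019620196893811226) z 0.0199
top green 27 ((0.6147168278694153, -0.22110861539840698), 0.027399994432926178) z 0.0234
t 14.98 tcp [ 0.5629 -0.2386  0.0443] ft [ 0.0824 -0.0402 -1.7447]
```

The sideways drag moved blue 6.5 mm inward. I'll repeat the cycle once to narrow the pair further.

>>> servo_tool(travel=[[-0.015, 0, 0.0006], [-0.015, 0, 0.0006], [0, 0.006, 0], [0, 0.006, 0], [0.009, 0, -0.0004], [0.009, 0, -0.0004], [0.008, 0, -0.0003], [0.006, 0, -0.0003], [0, 0, 0]], twist=[[0, 0, 0], [0, 0, 0], [0, 0, 0], [0, 0, 0], [0, 0, 0], [0, 0, 0], [0, 0, 0], [0, 0, 0], [0, 0, 0]], claw=[-1, -1, -1, -1, -1, -1, -1, -1, -1])

```text
time: 15.78
tcp_pos: [0.5672, -0.2503, 0.0442]
eef_rot: [[0.999, 0.017, -0.042], [0.017, -1.0, -0.0], [-0.042, -0.001, -0.999]]
ft_force: [-0.6, -0.4, -2.2]
finger_gap: 0.0178
gripper_force: 60.0
```

>>> servo_tool(travel=[[0, -0.003, 0], [0, -0.003, 0], [0, -0.003, 0], [0, -0.003, 0], [0, 0, 0]], twist=[[0, 0, 0], [0, 0, 0], [0, 0, 0], [0, 0, 0], [0, 0, 0]], claw=[-1, -1, -1, -1, -1])

```text
time: 16.2
tcp_pos: [0.5649, -0.2382, 0.0445]
eef_rot: [[0.999, 0.017, -0.043], [0.017, -1.0, -0.001], [-0.043, -0.0, -0.999]]
ft_force: [0.1, 0.2, -1.0]
finger_gap: 0.0179
gripper_force: 60.0
```

```bash
python3 - <<'E'
from look import *
inpan();counters("top")
E
```

```text
tilt lip-up deg 0.28 roll 0.03 floor z at pan mid -0.0546 (exp -.0555)  x max 0.1265 (exp .130) y [-0.2147  0.049 ]
pan yellow 2345 c [0.049 0.031] topz 0.0236
pan blue 2290 c [ 0.0499 -0.0287] topz 0.0236
pan green 3143 c [-0.0274  0.    ] topz 0.0235
joints [ 0.64  0.76 -0.53  1.93  0.63  0.67 -1.85]
top yellow 100 ((0.6923461556434631, -0.20200034976005554), 0.018943028524518013) z 0.0222
top blue 128 ((0.6951756477355957, -0.26200199127197266), 0.01932038553059101) z 0.0203
top green 27 ((0.6173526048660278, -0.2195591926574707), 0.02622225135564804) z 0.0234
t 16.25 tcp [ 0.565  -0.2385  0.0445] ft [ 0.1322 -0.0751 -1.1257]
```

>>> servo_tool(travel=[[0.004, 0, -0.0002], [0.004, 0, -0.0002], [0.004, 0, -0.0002], [0.004, 0, -0.0002], [0, 0, 0]], twist=[[0, 0, 0], [0, 0, 0], [0, 0, 0], [0, 0, 0], [0, 0, 0]], claw=[-1, -1, -1, -1, -1])

```text
time: 16.72
tcp_pos: [0.5824, -0.2386, 0.0444]
eef_rot: [[0.999, 0.017, -0.042], [0.017, -1.0, -0.0], [-0.042, -0.0, -0.999]]
ft_force: [0.3, 0.0, -1.4]
finger_gap: 0.0174
gripper_force: 60.0
```

```bash
python3 - <<'E'
from look import *
inpan();counters("top")
E
```

```text
tilt lip-up deg 0.32 roll 0.06 floor z at pan mid -0.0546 (exp -.0555)  x max 0.1267 (exp .130) y [-0.217   0.0491]
pan yellow 4116 c [0.0332 0.0266] topz 0.0238
pan blue 4122 c [ 0.0335 -0.0279] topz 0.0239
pan green 3154 c [-0.0276  0.0002] topz 0.0235
joints [ 0.64  0.78 -0.54  1.89  0.62  0.69 -1.84]
top yellow 126 ((0.6909001469612122, -0.20833274722099304), 0.019268399104475975) z 0.0221
top blue 103 ((0.6657014489173889, -0.2287699282169342), 0.062400832772254944) z 0.0221
top green 19 ((0.6347841024398804, -0.21593695878982544), 0.02428978495299816) z 0.0235
t 16.77 tcp [ 0.5819 -0.2386  0.0444] ft [-0.2853 -0.3727 -1.548 ]
```

All three counters are in the pan now: yellow and blue at x=33 mm, green at the back. Next I'll tilt back and lift.

```bash
python3 - <<'E'
from plan import *
plan([([.578,-.2388,.066],.9,-9,4),([.56,-.2395,.13],.9,-16,6),([.55,-.2400,.19],.9,-26,5)])
E
```

```text
t 16.82 tcp [ 0.5815 -0.2387  0.0444] grasp [ 0.5823 -0.2386  0.0633]
{"travel": [[-0.0001, 0.0, -0.0006], [-0.0001, 0.0, -0.0007], [-0.0001, 0.0, -0.0007], [0.0, 0.0, -0.0008], [-0.0009, 0.0001, -0.011], [-0.0007, 0.0001, -0.011], [-0.0005, 0.0001, -0.0111], [-0.0002, 0.0001, -0.0111], [0.0, 0.0001, -0.0111], [0.0002, 0.0001, -0.0111]], "twist": [[-0.0001, 0.05, 0.0002], [-0.0001, 0.05, 0.0002], [-0.0001, 0.05, 0.0002], [-0.0001, 0.05, 0.0002], [0.0, 0.0204, 0.0], [0.0, 0.0204, 0.0], [0.0, 0.0204, 0.0], [0.0, 0.0204, 0.0], [0.0, 0.0204, 0.0], [0.0, 0.0204, 0.0]]}
{"travel": [[0.002, 0.0001, -0.0121], [0.0025, 0.0001, -0.012], [0.0029, 0.0001, -0.012], [0.0033, 0.0001, -0.0119], [0.0037, 0.0001, -0.0118]], "twist": [[0.0, 0.0349, 0.0], [0.0, 0.0349, 0.0], [0.0, 0.0349, 0.0], [0.0, 0.0349, 0.0], [0.0, 0.0349, 0.0]]}
max (np.float64(0.0121), np.float64(0.05))
```

>>> servo_tool(travel=[[0, 0, -0.0005], [0, 0, -0.0005], [0, 0, -0.001], [0, 0, -0.001], [-0.001, 0, -0.006], [-0.001, 0, -0.01], [0, 0, -0.012], [0, 0, -0.012], [0, 0, -0.012], [0, 0, -0.012]], twist=[[0, 0.05, 0], [0, 0.05, 0], [0, 0.05, 0], [0, 0.05, 0], [0, 0.02, 0], [0, 0.02, 0], [0, 0.02, 0], [0, 0.02, 0], [0, 0.02, 0], [0, 0.02, 0]], claw=[-1, -1, -1, -1, -1, -1, -1, -1, -1, -1])

```text
time: 17.65
tcp_pos: [0.5655, -0.2391, 0.1112]
eef_rot: [[0.961, 0.016, 0.276], [0.016, -1.0, 0.004], [0.276, 0.0, -0.961]]
ft_force: [1.0, -1.1, -2.4]
finger_gap: 0.0174
gripper_force: 60.0
```

>>> servo_tool(travel=[[0.002, 0, -0.012], [0.0025, 0, -0.012], [0.003, 0, -0.012], [0.003, 0, -0.012], [0.0035, 0, -0.012], [0.003, 0, -0.01], [0, 0, 0], [0, 0, 0]], twist=[[0, 0.03, 0], [0, 0.03, 0], [0, 0.03, 0], [0, 0.03, 0], [0, 0.035, 0], [0, 0.035, 0], [0, 0, 0], [0, 0, 0]], claw=[-1, -1, -1, -1, -1, -1, -1, -1])

```text
time: 18.32
tcp_pos: [0.5568, -0.2397, 0.1819]
eef_rot: [[0.893, 0.016, 0.45], [0.014, -1.0, 0.006], [0.45, 0.001, -0.893]]
ft_force: [0.4, 0.3, -1.8]
finger_gap: 0.0174
gripper_force: 60.0
```

```bash
python3 - <<'E'
from look import *
s=inpan();print(s["eef_rot"])
from plan import *
# box: centre (.5672,.0111) top frame, + bias (.0018,-.0026); yaw -6.5
c=(.569,.0085);yw=-6.5
lip=off(c,.045,yw,-.030);g=grip_from_lip(lip,yw,0);print("lip",lip,g)
for p in(0,-24,20,40): print(p,grip_from_lip(lip,yw,p))
E
```

```text
tilt lip-up deg 0.1 roll 0.2 floor z at pan mid -0.0551 (exp -.0555)  x max 0.2243 (exp .130) y [-0.2154  0.2254]
pan yellow 3541 c [0.0009 0.0268] topz 0.023
pan blue 3514 c [ 0.0004 -0.0269] topz 0.023
pan green 3184 c [-0.028  -0.0002] topz 0.0229
joints [ 0.85  0.47 -0.59  2.21  0.77  0.12 -1.93]
[[ 0.8928  0.0155  0.4502]
 [ 0.0142 -0.9999  0.0063]
 [ 0.4502  0.0008 -0.8929]]
lip [np.float64(0.5391928443297024), np.float64(0.011896096413037202), 0.045] [np.float64(0.410028503091746), np.float64(0.026612514202865076), np.float64(0.10300000000000001)]
0 [np.float64(0.410028503091746), np.float64(0.026612514202865076), np.float64(0.10300000000000001)]
-24 [np.float64(0.39775626639088413), np.float64(0.028010758956599553), np.float64(0.045109872943416826)]
20 [np.float64(0.43752771813172747), np.float64(0.023479374409467027), np.float64(0.14396479063791962)]
40 [np.float64(0.47728924780864845), np.float64(0.018949120338723105), np.float64(0.17299296696015082)]
```

```bash
python3 - <<'E'
from plan import *
c=(.569,.0085);yw=-6.5
L=lambda z:off(c,z,yw,-.042)
A=grip_from_lip(L(.07),yw,10);print(A)
plan([([.53,-.2,.205],-1,-22,3),([.455,0.0,.205],-5.5,-10,10),([.44,.0225,.2],-6.5,0,4)])
E
```

```text
[np.float64(0.41007479004065395), np.float64(0.026607240471184814), np.float64(0.149693112771409)]
t 18.37 tcp [ 0.5572 -0.2395  0.1815] grasp [ 0.5487 -0.2396  0.1985]
{"travel": [[-0.0049, -0.0132, -0.0047], [-0.0052, -0.0132, -0.0046], [-0.0054, -0.0131, -0.0045], [-0.0077, -0.0198, -0.0029], [-0.0079, -0.0198, -0.0028], [-0.0081, -0.0197, -0.0027], [-0.0083, -0.0196, -0.0026], [-0.0085, -0.0196, -0.0025], [-0.0087, -0.0195, -0.0023], [-0.0089, -0.0194, -0.0022]], "twist": [[-0.0045, -0.0275, 0.0102], [-0.0045, -0.0275, 0.0102], [-0.0045, -0.0275, 0.0102], [-0.0022, -0.0209, 0.0076], [-0.0022, -0.0209, 0.0076], [-0.0022, -0.0209, 0.0076], [-0.0022, -0.0209, 0.0076], [-0.0022, -0.0209, 0.0076], [-0.0022, -0.0209, 0.0076], [-0.0022, -0.0209, 0.0076]]}
{"travel": [[-0.0091, -0.0194, -0.0021], [-0.0093, -0.0193, -0.0019], [-0.0095, -0.0192, -0.0018], [-0.0053, -0.0052, 0.0005], [-0.0053, -0.0052, 0.0007], [-0.0052, -0.0052, 0.0009], [-0.0052, -0.0052, 0.001]], "twist": [[-0.0022, -0.0209, 0.0076], [-0.0022, -0.0209, 0.0076], [-0.0022, -0.0209, 0.0076], [-0.0004, -0.0436, 0.0044], [-0.0004, -0.0436, 0.0044], [-0.0004, -0.0436, 0.0044], [-0.0004, -0.0436, 0.0044]]}
max (np.float64(0.0198), np.float64(0.0436))
```

>>> servo_tool(travel=[[-0.005, -0.013, -0.0045], [-0.005, -0.013, -0.0045], [-0.0055, -0.013, -0.0045], [-0.008, -0.02, -0.003], [-0.008, -0.02, -0.003], [-0.008, -0.02, -0.0025], [-0.008, -0.02, -0.0025], [-0.0085, -0.0195, -0.0025], [-0.0085, -0.0195, -0.0025], [-0.009, -0.0195, -0.002]], twist=[[-0.0045, -0.0275, 0.01], [-0.0045, -0.0275, 0.01], [-0.0045, -0.0275, 0.01], [-0.002, -0.021, 0.0075], [-0.002, -0.021, 0.0075], [-0.002, -0.021, 0.0075], [-0.002, -0.021, 0.0075], [-0.002, -0.021, 0.0075], [-0.002, -0.021, 0.0075], [-0.002, -0.021, 0.0075]], claw=[-1, -1, -1, -1, -1, -1, -1, -1, -1, -1])

```text
time: 19.2
tcp_pos: [0.4822, -0.0579, 0.1858]
eef_rot: [[0.97, -0.07, 0.233], [-0.069, -0.998, -0.013], [0.233, -0.003, -0.972]]
ft_force: [0.1, -0.1, -2.8]
finger_gap: 0.0172
gripper_force: 60.0
```

>>> servo_tool(travel=[[-0.009, -0.0195, -0.002], [-0.0095, -0.019, -0.002], [-0.0095, -0.019, -0.002], [-0.005, -0.005, 0.0005], [-0.005, -0.005, 0.001], [-0.005, -0.005, 0.001], [-0.005, -0.005, 0.001], [0, 0, 0]], twist=[[-0.002, -0.021, 0.0075], [-0.002, -0.021, 0.0075], [-0.002, -0.021, 0.0075], [0, -0.0435, 0.0045], [0, -0.0435, 0.0045], [0, -0.0435, 0.0045], [0, -0.0435, 0.0045], [0, 0, 0]], claw=[-1, -1, -1, -1, -1, -1, -1, -1])

```text
time: 19.87
tcp_pos: [0.4417, 0.0237, 0.18]
eef_rot: [[0.994, -0.11, -0.002], [-0.11, -0.994, 0.006], [-0.002, -0.005, -1.0]]
ft_force: [0.1, 0.7, -1.4]
finger_gap: 0.0175
gripper_force: 60.0
```

```bash
python3 - <<'E'
from look import *
s,im,d,P,L=fit("w7");inpan();print(s["eef_rot"])
# box edges in wrist frame: lid near edge / side walls / near wall at z .04-.06
h=cv2.cvtColor(im,cv2.COLOR_RGB2HSV).astype(int);Z=P[...,2]
red=((h[...,0]<6)|(h[...,0]>174))&(h[...,1]>150)&(d>0)&(Z>.042)&(Z<.062)
q=P[red][:,:2].astype(np.float32);print(len(q),cv2.minAreaRect(q),np.percentile(q,[1,99],axis=0))
from plan import *
c=(.569,.0085);yw=-6.5
G=lambda z,p:(grip_from_lip(off(c,z,yw,-.042),yw,p),yw,p)
plan([(*G(.075,8),6),(*G(.048,20),4),(*G(.046,30),5),(*G(.046,40),5)])
E
```

```text
tilt lip-up deg 0.23 roll 0.07 floor z at pan mid -0.0545 (exp -.0555)  x max 0.1287 (exp .130) y [-0.0501  0.049 ]
tilt lip-up deg 0.24 roll 0.08 floor z at pan mid -0.0545 (exp -.0555)  x max 0.1287 (exp .130) y [-0.05   0.049]
pan yellow 3538 c [0.0007 0.0267] topz 0.0238
pan blue 3550 c [ 0.0011 -0.0271] topz 0.0238
pan green 3175 c [-0.0277 -0.0001] topz 0.0236
joints [ 0.35  0.39 -0.68  2.24  0.41  0.63 -2.32]
[[ 0.9939 -0.1105 -0.0018]
 [-0.1105 -0.9939  0.0056]
 [-0.0025 -0.0054 -1.    ]]
2389 ((0.6030067205429077, 0.005248498171567917), (0.13347601890563965, 0.013795655220746994), 83.42839050292969) [[ 0.5918 -0.0597]
 [ 0.6139  0.0701]]
t 19.97 tcp [0.4412 0.0224 0.18  ] grasp [0.4412 0.0223 0.199 ]
{"travel": [[-0.0061, -0.0001, 0.0081], [-0.0059, -0.0001, 0.0082], [-0.0057, -0.0001, 0.0083], [-0.0055, -0.0001, 0.0085], [-0.0053, -0.0001, 0.0086], [-0.0051, -0.0001, 0.0087], [0.0037, 0.0, 0.0002], [0.0037, 0.0, 0.0], [0.0037, 0.0, -0.0003], [0.0037, 0.0, -0.0005]], "twist": [[-0.0006, -0.0233, 0.0004], [-0.0006, -0.0233, 0.0004], [-0.0006, -0.0233, 0.0004], [-0.0006, -0.0233, 0.0004], [-0.0006, -0.0233, 0.0004], [-0.0006, -0.0233, 0.0004], [0.0, -0.0524, 0.0], [0.0, -0.0524, 0.0], [0.0, -0.0524, 0.0], [0.0, -0.0524, 0.0]]}
{"travel": [[0.0019, 0.0, -0.004], [0.0017, 0.0, -0.0041], [0.0016, 0.0, -0.0041], [0.0015, 0.0, -0.0042], [0.0013, 0.0, -0.0043], [0.0017, 0.0, -0.0044], [0.0016, 0.0, -0.0044], [0.0014, 0.0, -0.0045], [0.0013, 0.0, -0.0046], [0.0011, 0.0, -0.0046]], "twist": [[0.0, -0.0349, 0.0], [0.0, -0.0349, 0.0], [0.0, -0.0349, 0.0], [0.0, -0.0349, 0.0], [0.0, -0.0349, 0.0], [0.0, -0.0349, 0.0], [0.0, -0.0349, 0.0], [0.0, -0.0349, 0.0], [0.0, -0.0349, 0.0], [0.0, -0.0349, 0.0]]}
max (np.float64(0.0087), np.float64(0.0524))
```

View pics/w7.png

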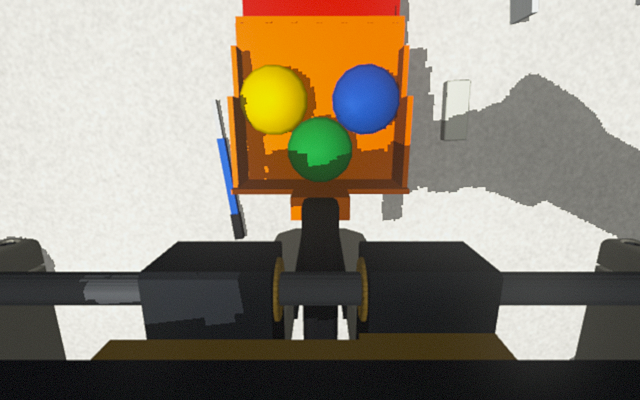

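The counters sit in the pan at (275,98), (367,98) and (320,150), lined up with the box ahead. Tipping now.

>>> servo_tool(travel=[[-0.006, 0, 0.008], [-0.006, 0, 0.008], [-0.0055, 0, 0.0085], [-0.0055, 0, 0.0085], [-0.0055, 0, 0.0085], [-0.005, 0, 0.0085], [0, 0, 0]], twist=[[0, -0.023, 0], [0, -0.023, 0], [0, -0.023, 0], [0, -0.023, 0], [0, -0.023, 0], [0, -0.023, 0], [0, 0, 0]], claw=[-1, -1, -1, -1, -1, -1, -1])

```text
time: 20.55
tcp_pos: [0.4032, 0.0261, 0.1307]
eef_rot: [[0.984, -0.111, -0.141], [-0.11, -0.994, 0.019], [-0.142, -0.003, -0.99]]
ft_force: [0.4, 0.3, -1.0]
finger_gap: 0.0178
gripper_force: 60.0
```

```bash
python3 - <<'E'
from look import *
inpan()
from plan import *
c=(.569,.0085);yw=-6.5
G=lambda z,p:(grip_from_lip(off(c,z,yw,-.042),yw,p),yw,p)
plan([(*G(.048,20),5),(*G(.046,30),5),(*G(.046,42),6)])
E
```

```text
tilt lip-up deg 0.23 roll 0.04 floor z at pan mid -0.0543 (exp -.0555)  x max 0.1288 (exp .130) y [-0.0503  0.0492]
pan yellow 3502 c [0.0015 0.0268] topz 0.0239
pan blue 3570 c [ 0.0017 -0.027 ] topz 0.024
pan green 3153 c [-0.0273 -0.0001] topz 0.0238
joints [ 0.32  0.5  -0.67  2.27  0.41  0.64 -2.34]
t 20.6 tcp [0.404  0.0262 0.1314] grasp [0.4066 0.0259 0.1502]
{"travel": [[0.0031, -0.0002, 0.0001], [0.0031, -0.0002, -0.0001], [0.0031, -0.0002, -0.0002], [0.003, -0.0002, -0.0004], [0.003, -0.0002, -0.0005], [0.0019, 0.0, -0.004], [0.0017, 0.0, -0.0041], [0.0016, 0.0, -0.0041], [0.0015, 0.0, -0.0042], [0.0013, 0.0, -0.0043]], "twist": [[-0.0006, -0.0417, 0.0005], [-0.0006, -0.0417, 0.0005], [-0.0006, -0.0417, 0.0005], [-0.0006, -0.0417, 0.0005], [-0.0006, -0.0417, 0.0005], [0.0, -0.0349, 0.0], [0.0, -0.0349, 0.0], [0.0, -0.0349, 0.0], [0.0, -0.0349, 0.0], [0.0, -0.0349, 0.0]]}
{"travel": [[0.0018, 0.0, -0.0043], [0.0017, 0.0, -0.0044], [0.0015, 0.0, -0.0045], [0.0014, 0.0, -0.0045], [0.0012, 0.0, -0.0046], [0.001, 0.0, -0.0047]], "twist": [[0.0, -0.0349, 0.0], [0.0, -0.0349, 0.0], [0.0, -0.0349, 0.0], [0.0, -0.0349, 0.0], [0.0, -0.0349, 0.0], [0.0, -0.0349, 0.0]]}
max (np.float64(0.0047), np.float64(0.0417))
```

>>> servo_tool(travel=[[0.003, 0, 0], [0.003, 0, 0], [0.003, 0, 0], [0.003, 0, -0.0005], [0.003, 0, -0.0005], [0.002, 0, -0.004], [0.0015, 0, -0.004], [0.0015, 0, -0.004], [0.0015, 0, -0.004], [0.0015, 0, -0.0045]], twist=[[0, -0.042, 0], [0, -0.042, 0], [0, -0.042, 0], [0, -0.042, 0], [0, -0.042, 0], [0, -0.035, 0], [0, -0.035, 0], [0, -0.035, 0], [0, -0.035, 0], [0, -0.035, 0]], claw=[-1, -1, -1, -1, -1, -1, -1, -1, -1, -1])

```text
time: 21.43
tcp_pos: [0.4356, 0.0227, 0.1459]
eef_rot: [[0.861, -0.112, -0.496], [-0.095, -0.994, 0.059], [-0.5, -0.003, -0.866]]
ft_force: [0.1, 0.2, -1.7]
finger_gap: 0.0173
gripper_force: 60.0
```

>>> servo_tool(travel=[[0.002, 0, -0.0045], [0.0015, 0, -0.0045], [0.0015, 0, -0.0045], [0.0015, 0, -0.0045], [0.001, 0, -0.0045], [0.001, 0, -0.0045], [0, 0, 0], [0, 0, 0], [0, 0, 0], [0, 0, 0]], twist=[[0, -0.035, 0], [0, -0.035, 0], [0, -0.035, 0], [0, -0.035, 0], [0, -0.035, 0], [0, -0.035, 0], [0, 0, 0], [0, 0, 0], [0, 0, 0], [0, 0, 0]], claw=[-1, -1, -1, -1, -1, -1, -1, -1, -1, -1])

```text
time: 22.27
tcp_pos: [0.457, 0.0202, 0.1631]
eef_rot: [[0.74, -0.111, -0.664], [-0.081, -0.994, 0.077], [-0.668, -0.003, -0.744]]
ft_force: [-0.3, 0.2, -1.5]
finger_gap: 0.0176
gripper_force: 60.0
```

```bash
python3 - <<'E'
from look import *
fit("w8");s=inpan();counters("wrist");counters("side","s2");print(s["eef_rot"])
E
```

```text
tilt lip-up deg 0.46 roll -0.03 floor z at pan mid -0.0538 (exp -.0555)  x max 0.1281 (exp .130) y [-0.0498  0.0492]
tilt lip-up deg 0.48 roll -0.07 floor z at pan mid -0.0538 (exp -.0555)  x max 0.1281 (exp .130) y [-0.0498  0.0491]
joints [ 0.34  0.8  -0.68  1.78  0.17  1.4  -2.12]
wrist yellow 1 ((0.5254813432693481, 0.042325444519519806), 9.999999747378752e-05) z 0.0178
wrist blue 2 ((0.5571413636207581, 0.025829322636127472), 0.00027459205011837184) z 0.2382
wrist green 1 ((0.5331252217292786, 0.0005681440234184265), 9.999999747378752e-05) z 0.2265
t 22.37 tcp [0.457  0.0202 0.1632] ft [-0.704   0.2997 -0.9204]
side yellow 1 ((0.5916592478752136, 0.017598440870642662), 9.999999747378752e-05) z 0.0156
side blue 16 ((0.5447571277618408, -0.012950642965734005), 0.01169816218316555) z 0.0206
side green 68 ((0.5765939950942993, 0.007711061742156744), 0.017071932554244995) z 0.0226
t 22.42 tcp [0.4571 0.0201 0.1631] ft [ 0.0709  0.1261 -1.6304]
[[ 0.7395 -0.1112 -0.6639]
 [-0.0807 -0.9938  0.0765]
 [-0.6683 -0.003  -0.7439]]
```

View pics/w8.png

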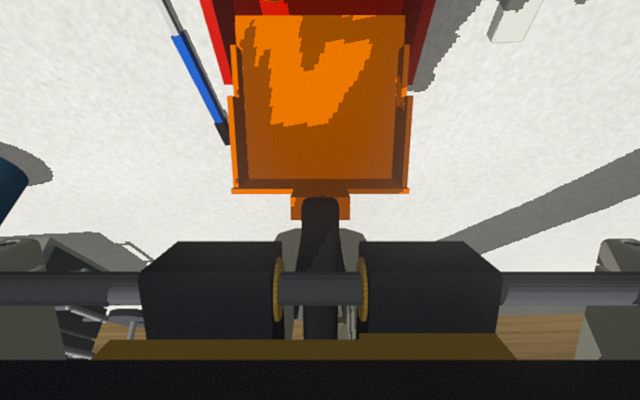

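The pan is empty, and the side camera shows counters inside the box. I'll take the scoop back to its original spot.

```bash
python3 - <<'E'
from plan import *
plan([([.455,.03,.24],-6.5,30,4),([.482,.2365,.19],4.7,0,10),([.482,.2365,.061],4.7,0,6)])
E
```

```text
t 22.47 tcp [0.4571 0.0202 0.1631] grasp [0.4698 0.0187 0.1772]
{"travel": [[-0.0125, -0.0024, -0.009], [-0.012, -0.0024, -0.0097], [-0.0114, -0.0024, -0.0104], [-0.0109, -0.0024, -0.011], [0.0038, -0.0207, 0.0041], [0.004, -0.0207, 0.0042], [0.0041, -0.0207, 0.0042], [0.0043, -0.0206, 0.0043], [0.0045, -0.0206, 0.0044], [0.0046, -0.0205, 0.0044]], "twist": [[-0.0003, 0.0522, 0.0008], [-0.0003, 0.0522, 0.0008], [-0.0003, 0.0522, 0.0008], [-0.0003, 0.0522, 0.0008], [-0.0051, 0.0522, -0.0191], [-0.0051, 0.0522, -0.0191], [-0.0051, 0.0522, -0.0191], [-0.0051, 0.0522, -0.0191], [-0.0051, 0.0522, -0.0191], [-0.0051, 0.0522, -0.0191]]}
{"travel": [[0.0048, -0.0205, 0.0045], [0.005, -0.0204, 0.0046], [0.0051, -0.0204, 0.0047], [0.0052, -0.0203, 0.0049], [0.0, 0.0, 0.0215], [0.0, 0.0, 0.0215], [0.0, 0.0, 0.0215], [0.0, 0.0, 0.0215], [0.0, 0.0, 0.0215], [0.0, 0.0, 0.0215]], "twist": [[-0.0051, 0.0522, -0.0191], [-0.0051, 0.0522, -0.0191], [-0.0051, 0.0522, -0.0191], [-0.0051, 0.0522, -0.0191], [0.0, 0.0, 0.0], [0.0, 0.0, 0.0], [0.0, 0.0, 0.0], [0.0, 0.0, 0.0], [0.0, 0.0, 0.0], [0.0, 0.0, 0.0]]}
max (np.float64(0.0215), np.float64(0.0522))
```

>>> servo_tool(travel=[[-0.0125, -0.0025, -0.009], [-0.012, -0.0025, -0.0095], [-0.0115, -0.0025, -0.0105], [-0.011, -0.0025, -0.011], [0.004, -0.0205, 0.004], [0.004, -0.0205, 0.004], [0.004, -0.0205, 0.004], [0.0045, -0.0205, 0.0045], [0.0045, -0.0205, 0.0045], [0.0045, -0.0205, 0.0045]], twist=[[0, 0.052, 0.001], [0, 0.052, 0.001], [0, 0.052, 0.001], [0, 0.052, 0.001], [-0.005, 0.052, -0.019], [-0.005, 0.052, -0.019], [-0.005, 0.052, -0.019], [-0.005, 0.052, -0.019], [-0.005, 0.052, -0.019], [-0.005, 0.052, -0.019]], claw=[-1, -1, -1, -1, -1, -1, -1, -1, -1, -1])

```text
time: 23.3
tcp_pos: [0.4675, 0.1545, 0.1915]
eef_rot: [[0.978, 0.003, -0.207], [0.005, -1.0, 0.013], [-0.207, -0.014, -0.978]]
ft_force: [0.7, 0.1, -1.4]
finger_gap: 0.0173
gripper_force: 60.0
```

>>> servo_tool(travel=[[0.005, -0.0205, 0.0045], [0.005, -0.0205, 0.0045], [0.005, -0.0205, 0.0045], [0.005, -0.0205, 0.005], [0, 0, 0], [0, 0, 0]], twist=[[-0.005, 0.052, -0.019], [-0.005, 0.052, -0.019], [-0.005, 0.052, -0.019], [-0.005, 0.052, -0.019], [0, 0, 0], [0, 0, 0]], claw=[-1, -1, -1, -1, -1, -1])

```text
time: 23.8
tcp_pos: [0.4811, 0.2375, 0.1715]
eef_rot: [[0.997, 0.083, -0.004], [0.083, -0.997, 0.001], [-0.003, -0.002, -1.0]]
ft_force: [0.1, -1.3, -2.4]
finger_gap: 0.0174
gripper_force: 60.0
```

```bash
python3 - <<'E'
from look import *
s=inpan();counters("top","t3");print(s["eef_rot"])
from plan import *
plan([([.482,.2365,.062],4.7,.3,6),([.482,.2365,.0585],4.7,.3,1)])
E
```

```text
tilt lip-up deg 0.38 roll -0.06 floor z at pan mid -0.0546 (exp -.0555)  x max 0.1282 (exp .130) y [-0.1939  0.0485]
joints [-0.08  0.52 -0.68  2.05  0.48  0.74 -2.55]
top yellow 77 ((0.5426446199417114, 0.04322675243020058), 0.018477153033018112) z 0.022
top blue 131 ((0.5366464853286743, -0.019370149821043015), 0.018618030473589897) z 0.023
top green 90 ((0.5751240849494934, 0.004955030512064695), 0.018216019496321678) z 0.0222
t 23.85 tcp [0.4817 0.2363 0.1714] ft [ 0.4036 -0.3046 -1.1584]
[[ 0.9966  0.0826 -0.0036]
 [ 0.0826 -0.9966  0.0014]
 [-0.0035 -0.0017 -1.    ]]
t 23.9 tcp [0.4822 0.2355 0.1713] grasp [0.4823 0.2355 0.1903]
{"travel": [[0.0, -0.0001, 0.0214], [0.0, -0.0001, 0.0214], [0.0001, -0.0002, 0.0214], [0.0001, -0.0002, 0.0214], [0.0001, -0.0002, 0.0214], [0.0001, -0.0002, 0.0214], [0.0, 0.0, 0.0035]], "twist": [[-0.0002, -0.0002, -0.0006], [-0.0002, -0.0002, -0.0006], [-0.0002, -0.0002, -0.0006], [-0.0002, -0.0002, -0.0006], [-0.0002, -0.0002, -0.0006], [-0.0002, -0.0002, -0.0006], [0.0, 0.0, 0.0]]}
max (np.float64(0.0214), np.float64(0.0006))
```

View pics/t3.png

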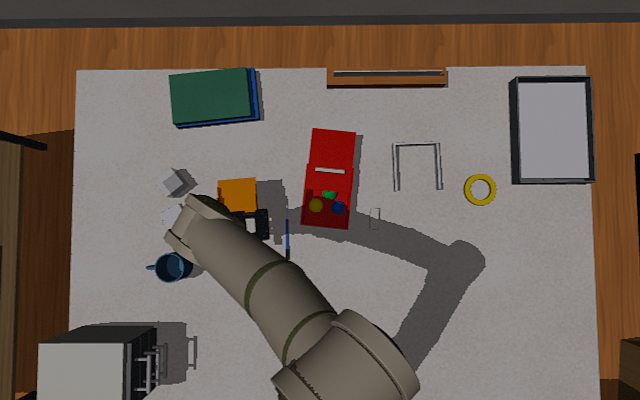

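The top view shows all three counters flat in the box at (316,205), (338,208) and (328,195), and the bystanders haven't moved. Lowering the scoop.

>>> servo_tool(travel=[[0, 0, 0.021], [0, 0, 0.021], [0, 0, 0.021], [0, 0, 0.021], [0, 0, 0.021], [0, 0, 0.018], [0, 0, 0.004], [0, 0, 0.002], [0, 0, 0]], twist=[[0, 0, 0], [0, 0, 0], [0, 0, 0], [0, 0, 0], [0, 0, 0], [0, 0, 0], [0, 0, 0], [0, 0, 0], [0, 0, 0]], claw=[-1, -1, -1, -1, -1, -1, -1, -1, -1])

```text
time: 24.65
tcp_pos: [0.4823, 0.2361, 0.0424]
eef_rot: [[0.997, 0.078, -0.003], [0.078, -0.997, 0.002], [-0.003, -0.002, -1.0]]
ft_force: [-0.4, -0.7, -1.1]
finger_gap: 0.0175
gripper_force: 60.0
```

```bash
python3 - <<'E'
from look import *
s,im,d,P,L=fit();print(s["tcp_pos"],s["ft_force"],s["eef_rot"],s["joint_positions"])
E
```

```text
tilt lip-up deg 0.38 roll -0.05 floor z at pan mid -0.0545 (exp -.0555)  x max 0.1281 (exp .130) y [-0.0501  0.0485]
[0.4823 0.2361 0.0424] [-0.4276 -0.7288 -1.1103] [[ 0.9969  0.0781 -0.0035]
 [ 0.0781 -0.9969  0.0016]
 [-0.0034 -0.0018 -1.    ]] [-0.3136  0.6679 -0.357   2.145   0.5522  0.4187 -2.6042]
```

>>> servo_tool(travel=[[0, 0, 0.002], [0, 0, 0.001], [0, 0, 0.0005], [0, 0, 0]], twist=[[0, 0, 0], [0, 0, 0], [0, 0, 0], [0, 0, 0]], claw=[-1, -1, -1, -1])

```text
time: 25.03
tcp_pos: [0.4822, 0.2366, 0.0393]
eef_rot: [[0.997, 0.079, -0.002], [0.079, -0.997, 0.002], [-0.002, -0.002, -1.0]]
ft_force: [0.1, -0.7, 1.8]
finger_gap: 0.0174
gripper_force: 60.0
```

>>> servo_tool(travel=[[0, 0, 0], [0, 0, 0], [0, 0, 0], [0, 0, 0], [0, 0, 0], [0, 0, 0], [0, 0, 0], [0, 0, 0]], twist=[[0, 0, 0], [0, 0, 0], [0, 0, 0], [0, 0, 0], [0, 0, 0], [0, 0, 0], [0, 0, 0], [0, 0, 0]], claw=[0.3, 0.3, 0.3, 0.3, 0.3, 0.3, 0.3, 0.3])

```text
time: 25.7
tcp_pos: [0.4819, 0.2366, 0.0387]
eef_rot: [[0.997, 0.079, -0.003], [0.079, -0.997, 0.002], [-0.003, -0.002, -1.0]]
ft_force: [0.0, -0.0, -0.1]
finger_gap: 0.0602
gripper_force: 0.0
```

```bash
python3 - <<'E'
from plan import *
print(robot.get_state()["joint_positions"],robot.get_state()["finger_gap"])
c=(.569,.0085);yw=-6.5
# ridge at box x=.069 now; finger centre 22 mm beyond its far face
a=off(c,.0,yw,.069+.005+.025);print(a)
E
```

```text
[-0.32186348  0.67287526 -0.34686059  2.14745288  0.55322391  0.40819628
 -2.60491375] 0.060217856222025655
[np.float64(0.667363613711982), np.float64(-0.002707118163022765), 0.0]
```

```bash
python3 - <<'E'
from plan import *
plan([([.482,.2365,.19],4.5,0,4),([.667,-.0025,.16],-6.5,0,11),([.667,-.0025,.12],-6.5,0,2)])
E
```

```text
t 25.7 tcp [0.4819 0.2366 0.0387] grasp [0.482  0.2366 0.0577]
{"travel": [[-0.0001, 0.0, -0.0331], [-0.0001, 0.0, -0.0331], [0.0, 0.0, -0.0331], [0.0, 0.0, -0.0331], [0.0151, 0.023, 0.0027], [0.0155, 0.0227, 0.0027], [0.0159, 0.0224, 0.0027], [0.0162, 0.0222, 0.0027], [0.0166, 0.0219, 0.0027], [0.017, 0.0216, 0.0027]], "twist": [[-0.0005, 0.0008, 0.0002], [-0.0005, 0.0008, 0.0002], [-0.0005, 0.0008, 0.0002], [-0.0005, 0.0008, 0.0002], [0.0, 0.0, 0.0175], [0.0, 0.0, 0.0175], [0.0, 0.0, 0.0175], [0.0, 0.0, 0.0175], [0.0, 0.0, 0.0175], [0.0, 0.0, 0.0175]]}
{"travel": [[0.0174, 0.0213, 0.0027], [0.0177, 0.021, 0.0027], [0.0181, 0.0207, 0.0027], [0.0185, 0.0203, 0.0027], [0.0188, 0.02, 0.0027], [0.0, 0.0, 0.02], [0.0, 0.0, 0.02]], "twist": [[0.0, 0.0, 0.0175], [0.0, 0.0, 0.0175], [0.0, 0.0, 0.0175], [0.0, 0.0, 0.0175], [0.0, 0.0, 0.0175], [0.0, 0.0, 0.0], [0.0, 0.0, 0.0]]}
max (np.float64(0.0331), np.float64(0.0175))
```

>>> servo_tool(travel=[[0, 0, -0.033], [0, 0, -0.033], [0, 0, -0.033], [0, 0, -0.033], [0.015, 0.023, 0.0025], [0.0155, 0.0225, 0.0025], [0.016, 0.0225, 0.0025], [0.016, 0.022, 0.0025], [0.0165, 0.022, 0.0025], [0.017, 0.0215, 0.0025]], twist=[[0, 0, 0], [0, 0, 0], [0, 0, 0], [0, 0, 0], [0, 0, 0.0175], [0, 0, 0.0175], [0, 0, 0.0175], [0, 0, 0.0175], [0, 0, 0.0175], [0, 0, 0.0175]], claw=[0.3, 0.3, 0.3, 0.3, -1, -1, -1, -1, -1, -1])

```text
time: 26.53
tcp_pos: [0.5836, 0.105, 0.1551]
eef_rot: [[1.0, -0.027, -0.003], [-0.027, -1.0, 0.002], [-0.003, -0.002, -1.0]]
ft_force: [-1.2, 0.8, 1.5]
finger_gap: 0.0251
gripper_force: 0.0
```

>>> servo_tool(travel=[[0.0175, 0.0215, 0.0025], [0.0175, 0.021, 0.0025], [0.018, 0.0205, 0.0025], [0.0185, 0.0205, 0.0025], [0.019, 0.02, 0.0025], [0, 0, 0.02], [0, 0, 0.02], [0, 0, 0]], twist=[[0, 0, 0.0175], [0, 0, 0.0175], [0, 0, 0.0175], [0, 0, 0.0175], [0, 0, 0.0175], [0, 0, 0], [0, 0, 0], [0, 0, 0]], claw=[-1, -1, -1, -1, -1, -1, -1, -1])

```text
time: 27.2
tcp_pos: [0.6649, -0.0035, 0.0986]
eef_rot: [[0.993, -0.114, -0.008], [-0.114, -0.993, 0.002], [-0.009, -0.001, -1.0]]
ft_force: [-0.1, 0.2, -1.4]
finger_gap: 0.0003
gripper_force: 0.0
```

```bash
cat > lid.py <<'E'
from look import *
from plan import *
s=robot.get_state();im,d=robot.read_camera("top");P=cloud("top",d,s);Z=P[...,2]
c=np.array([.5672,.0111]);D=np.array([.9936,-.1132])
B=(P[...,:2]-c)@np.c_[D,[.1132,.9936]]
hh=cv2.cvtColor(im,cv2.COLOR_RGB2HSV).astype(int)
k=(d>0)&(hh[...,1]<90)&(abs(B[...,1])<.05)&(abs(B[...,0])<.15)&(Z>.064)&(Z<.078)
q=B[k];print("ridge box x",len(q),np.median(q,0) if len(q) else None)
k=(d>0)&(hh[...,1]>150)&((hh[...,0]<6)|(hh[...,0]>174))&(abs(B[...,1])<.055)&(Z>.05)&(Z<.061)
print("lid x range",np.percentile(B[k][:,0],[1,99]))
sc=(hh[...,0]>8)&(hh[...,0]<24)&(hh[...,1]>150)&(d>0)&(P[...,1]>.18)&(P[...,1]<.31)&(Z<.012)&(P[...,0]>.4)
print("scoop floor",cv2.minAreaRect(P[sc][:,:2].astype(np.float32)),np.median(Z[sc]))
print("gap",s["finger_gap"],"ft",s["ft_force"],"j",s["joint_positions"])
E
python3 - <<'E'
from lid import *
plan([([.667,-.0025,.08],-6.5,0,2)])
E
```

```text
ridge box x 44 [0.0682 0.0232]
lid x range [-0.0853  0.0851]
scoop floor ((0.9624270796775818, 0.24545031785964966), (0.9045899510383606, 0.12798401713371277), 0.06732270866632462) -0.7383989062086416
gap 0.00027125585062663974 ft [-0.0719  0.2266 -1.4053] j [ 0.1899  0.7004 -0.4234  1.8126  0.4069  0.7242 -2.1413]
t 27.25 tcp [ 0.6655 -0.0027  0.1004] grasp [ 0.6656 -0.0027  0.1194]
{"travel": [[0.0009, -0.0001, 0.0197], [0.0008, -0.0002, 0.0197]], "twist": [[-0.0005, 0.0036, 0.0001], [-0.0005, 0.0036, 0.0001]]}
max (np.float64(0.0197), np.float64(0.0036))
```

>>> servo_tool(travel=[[0.001, 0, 0.02], [0.001, 0, 0.019], [0, 0, 0], [-0.01, 0, 0], [-0.01, 0, 0], [-0.01, 0, 0], [-0.01, 0, 0], [-0.01, 0, 0], [0, 0, 0]], twist=[[0, 0.0035, 0], [0, 0.0035, 0], [0, 0, 0], [0, 0, 0], [0, 0, 0], [0, 0, 0], [0, 0, 0], [0, 0, 0], [0, 0, 0]], claw=[-1, -1, -1, -1, -1, -1, -1, -1, -1])

```text
time: 28.0
tcp_pos: [0.6169, 0.0033, 0.0639]
eef_rot: [[0.994, -0.112, 0.003], [-0.112, -0.994, 0.001], [0.003, -0.001, -1.0]]
ft_force: [-0.4, -0.9, -0.3]
finger_gap: 0.0002
gripper_force: 0.0
```

```bash
python3 - <<'E'
from lid import *
plan([([.56,.0095,.08],-6.5,0,5)])
E
```

```text
ridge box x 0 None
lid x range [-0.0856  0.1484]
scoop floor ((0.9610406160354614, 0.24166855216026306), (0.9009028673171997, 0.12884415686130524), 0.49784159660339355) -0.7378595011565905
gap 0.0002169576967602542 ft [-0.3593 -0.8888 -0.2924] j [ 0.1552  0.695  -0.3823  1.9552  0.4562  0.5728 -2.2179]
t 28.05 tcp [0.6179 0.0031 0.0637] grasp [0.6179 0.0031 0.0827]
{"travel": [[-0.0117, 0.0, 0.0005], [-0.0117, 0.0, 0.0005], [-0.0117, 0.0, 0.0005], [-0.0117, 0.0, 0.0005], [-0.0117, 0.0, 0.0005]], "twist": [[-0.0002, -0.0006, 0.0002], [-0.0002, -0.0006, 0.0002], [-0.0002, -0.0006, 0.0002], [-0.0002, -0.0006, 0.0002], [-0.0002, -0.0006, 0.0002]]}
max (np.float64(0.0117), np.float64(0.0006))
```

>>> servo_tool(travel=[[-0.011, 0, 0.0005], [-0.011, 0, 0.0005], [-0.011, 0, 0], [-0.011, 0, 0], [-0.011, 0, 0], [-0.004, 0, 0], [-0.002, 0, 0], [-0.002, 0, 0], [0, 0, 0]], twist=[[0, 0, 0], [0, 0, 0], [0, 0, 0], [0, 0, 0], [0, 0, 0], [0, 0, 0], [0, 0, 0], [0, 0, 0], [0, 0, 0]], claw=[-1, -1, -1, -1, -1, -1, -1, -1, -1])

```text
time: 28.8
tcp_pos: [0.5569, 0.0101, 0.0619]
eef_rot: [[0.994, -0.113, 0.004], [-0.113, -0.994, 0.001], [0.004, -0.001, -1.0]]
ft_force: [-0.1, -0.3, 0.2]
finger_gap: 0.0
gripper_force: 0.1
```

```bash
python3 - <<'E'
from lid import *
print(s["tcp_pos"])
E
```

```text
ridge box x 0 None
lid x range [-0.0852  0.0901]
scoop floor ((0.9618037939071655, 0.24573123455047607), (0.9031437039375305, 0.12724725902080536), 0.07045596837997437) -0.7380674077049099
gap 3.136670928712167e-05 ft [-0.0671 -0.2707  0.1599] j [ 0.1243  0.6469 -0.3563  2.096   0.4797  0.4722 -2.2816]
[0.5569 0.0101 0.0619]
```

>>> servo_tool(travel=[[-0.002, 0, 0], [-0.002, 0, 0], [-0.002, 0, 0], [0, 0, 0]], twist=[[0, 0, 0], [0, 0, 0], [0, 0, 0], [0, 0, 0]], claw=[-1, -1, -1, -1])

```text
time: 29.18
tcp_pos: [0.5505, 0.0109, 0.0618]
eef_rot: [[0.994, -0.113, 0.004], [-0.113, -0.994, 0.001], [0.004, -0.002, -1.0]]
ft_force: [2.5, -0.5, -0.0]
finger_gap: 0.0006
gripper_force: 0.6
```

>>> servo_tool(travel=[[-0.002, 0, 0], [0, 0, 0]], twist=[[0, 0, 0], [0, 0, 0]], claw=[-1, -1])

```text
time: 29.35
tcp_pos: [0.5504, 0.011, 0.0619]
eef_rot: [[0.994, -0.113, 0.007], [-0.113, -0.994, 0.002], [0.007, -0.002, -1.0]]
ft_force: [7.4, -2.5, -3.7]
finger_gap: 0.0006
gripper_force: 3.3
```

```bash
python3 - <<'E'
from lid import *
print(s["tcp_pos"])
E
```

```text
ridge box x 0 None
lid x range [-0.0855  0.0836]
scoop floor ((0.9611608982086182, 0.2459578812122345), (0.9018964171409607, 0.12696021795272827), 0.053054600954055786) -0.7378366818850868
gap 0.0005832794767795756 ft [ 7.3546 -2.4672 -3.7065] j [ 0.1191  0.6407 -0.3515  2.113   0.484   0.4571 -2.2904]
[0.5504 0.011  0.0619]
```

The force jumped to 7 N and the lid stopped, so it's against the shut stop. I'll back off, retreat upward and check.

>>> servo_tool(travel=[[0.006, 0, 0], [0.006, 0, -0.005], [0, 0, -0.03], [0, 0, -0.035], [0, 0.03, -0.035], [0, 0.04, -0.03], [0, 0.04, 0], [0, 0.04, 0], [0, 0.04, 0], [0, 0, 0]], twist=[[0, 0, 0], [0, 0, 0], [0, 0, 0], [0, 0, 0], [0, 0, 0], [0, 0, 0], [0, 0, 0], [0, 0, 0], [0, 0, 0], [0, 0, 0]], claw=[-1, -1, -1, -1, -1, -1, -1, -1, -1, -1])

```text
time: 30.23
tcp_pos: [0.5374, -0.179, 0.188]
eef_rot: [[0.992, -0.123, 0.001], [-0.123, -0.992, -0.002], [0.002, 0.002, -1.0]]
ft_force: [-0.5, -0.8, -0.7]
finger_gap: 0.0007
gripper_force: 0.0
```

```bash
python3 - <<'E'
from lid import *
cv2.imwrite("pics/t9.png",cv2.resize(im[100:300,130:530],None,fx=2,fy=2)[...,::-1])
sc=(hh[...,0]>8)&(hh[...,0]<24)&(hh[...,1]>150)&(d>0)&(P[...,1]>.18)&(P[...,1]<.31)&(abs(Z)<.012)&(P[...,0]>.4)
q=P[sc];A=np.c_[q[:,:2],np.ones(len(q))];print("plane",np.linalg.lstsq(A,q[:,2],rcond=None)[0],np.median(q[:,2]));print(s["tcp_pos"],s["time"])
E
```

```text
ridge box x 100 [-0.0317  0.0017]
lid x range [-0.0844  0.0819]
scoop floor ((0.9603720903396606, 0.24274078011512756), (0.8996862769126892, 0.12691576778888702), 0.5070437788963318) -0.738561602494026
gap 0.0007401675081137722 ft [-0.4732 -0.8217 -0.6946] j [ 0.568   0.4871 -0.4927  1.9774  0.3328  0.7541 -1.8159]
plane [-0.0061  0.0056  0.0056] 0.0035334190789605424
[ 0.5374 -0.179   0.188 ] 30.2333
```

View pics/t9.png

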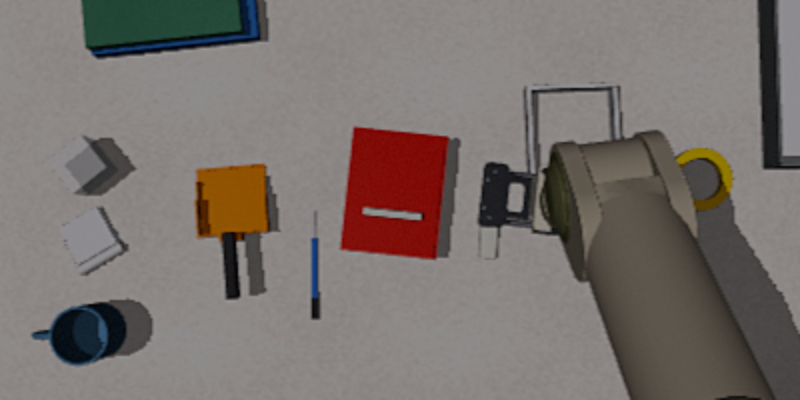

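The lid is shut (ridge at (392,214), box x of about -31 mm), and the scoop lies flat at (232,200). The bystanders are in place and the arm is clear, so I'm handing in.

```bash
python3 -c "
from station import robot
print(robot.job_done())"
```

```text
the job is handed in; nothing more can be done
None
```

I handed the job in at about 30 s on the robot's clock: three counters in the box, lid shut, scoop flat on the desk, and the other things unmoved by the camera checks; the judge's verdict was not shown.

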